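Refit the carriage on a bent guide rod

ROBOT

A 6-joint arm with a two-finger parallel gripper is mounted at the origin on the work surface; the furniture and walls round the work are solid. World frame = base frame: x ahead of the robot, y to its left, z up, the work surface at z = 0. Lengths are in m, angles in rad, forces in N, time in s.
With the tool pointing down it reaches from about 0.4 to 0.925 m from the base axis. Payload 12.5 kg.
Tool frame: the origin (TCP) lies midway between the tips of the shut fingers; the grasp point (between the pads) lies 19 mm behind it; z points along the fingers, y is the direction in which the jaws open and shut (so a half turn about z gives the same grasp; the last joint's range is limited). The gripper opens to 95 mm and grips with 3 to 60 N. Pads are 20 mm wide; open, the fingers measure 119 mm over their backs; the gripper's body (75 mm by 180 mm) begins 59 mm behind the grasp point.
Start: joints at [1.207, 0.491, 1.559, -0, 1.092, -0.106], TCP at [0.159, 0.604, 0.179] pointing down, gripper open.
Joint ranges: [-3.1, 3.1], [-0.84, 2.19], [0.05, 2.79], [-1.13, 4.28], [0.06, 2.93], [-2.69, 2.69]. Speed limits (rad/s): [2.22, 2.22, 2.79, 3.14, 3.14, 3.14].

INTERFACE

Orientations are given as a rotation vector (axis times angle).
In Python, from rig import readout, snapshot, camera_params, order, models gives the robot as it stands.
- The arm moves only by the tool drive_tool, never from a script. Its arguments are lists of equal length, an entry for each row: "dp": the shift along the tool's x, y, z in units of 50 mm (1.0 is 50 mm), a list of three; "twist": the turn, a rotation vector about the tool's x, y, z in units of 10 degrees (1.0 is 10 degrees), a list of three. In form: {"dp": [[dx, dy, dz], ...], "twist": [[ax, ay, az], ...]}. A call has 1 to 8 rows; each row is the pose to reach, as a shift and turn from the pose commanded when the call began, along the tool's axes at that moment; what a row does not reach only later rows make up. A row lasts 1/8 s, in which the tool goes at most 62.5 mm and 10.7 degrees, less where a joint would pass 70% of its speed; a pose out of reach is approached as far as the arm can. A call with a gripper value outside its range is refused whole. "fingers" is the opening in per cent of the stroke, from 0 (shut) to 100 (fully open), set as the call begins (left out, the last holds). The fingers move at their own pace and stop on an object; the grip force is fixed at half the most. Time passes only in rows, so rows that repeat a pose let the fingers close. It gives the time, the measured TCP pose, the force and the opening at its end, in the units of the state.
- readout.sense(): the state, without advancing time (a new reading comes with each control period).
- snapshot(name): name is "scene" or "top" or "wrist"; returns the picture (420x560x3 uint8, red, green, blue); there is no depth.
- camera_params(name): a dict with "fx", "fy", "cx", "cy" (pixels), "R" (3x3) and "t" (3): a world point X has camera coordinates R X + t. Camera axes: x right, y down, z forward; pixel columns grow to the right and rows downward; lengths in m; the calibration is good to about 2 mm. A picture is of the moment at which its call begins: read the wrist's pose just before it. camera_params takes no time and is no camera call; for the wrist camera it gives the pose at the moment of the call.
- order.close_job(): hands the job in, once; it reports no verdict.
Trained networks look in the newest picture that a camera, given by its name, has taken for a name from the list of things; names that differ only in an ending like _2 or _b are one class to them, and where a whole thing is asked for, a point or a joint stands for the part that bears it (a point fixed in the world has none). Each returns a list of dicts, best first, with "score" (0 to 1); they miss things now and then, are a little off and sometimes report something else, mostly with a low value. They report only what shows in the picture. A call takes as long as a camera call.
- models.recognise(camera, query): "extent" ([left, top, right, bottom] in pixels, round what is visible of it).
The state is a dict: "time": time; "qpos": joint angles; "qvel": joint speeds; "tau": joint torques, N m; "ee_pos": TCP position; "tool_rot": TCP orientation; "force": force on the tool from outside, world axes, zero at the start; "ft_torque": the same for the moment, N m; "finger_gap": finger opening in m.
Only numpy, scipy, OpenCV 4.12 (cv2) and the standard library are available. Lean on these libraries where they do the work, as an engineer would, in place of code of your own. Each camera call takes 0.05 s, during which the arm holds its last target. There are 200 camera calls.

TASK

The carriage has come off the corner-rounding jig. Thread it onto the free end of the bent guide rod, work it along, turning it with the bends, and push it home against the stop until the spring latch has snapped up behind it; then let go. The rod was bent by hand, so feel your way and ease the carriage where it binds: no more than 20 N against the rod and 25 N against rod, latch and stop together, or the bush gets scored. Leave the loose things on the bench alone.

Things in the scene. Friction and masses are not known exactly. Their poses are not given: they have to be found in the camera images.
- carriage_bore (a point): Centre of the bore of the carriage: loose plain aluminium block, about 0.16 kg, 30 wide (its x), 26 long (y, along the bore), 40 mm high (z, up), two 3 mm screw heads on top. Bore right through, diameter 16 mm, axis 26 mm above the underside. Both ends alike: either may go on first. Grip the flat side faces, 30 mm apart, at bore height.
- carriage: The same carriage, standing upright on the bench; origin at the centre of its underside, axes as above.
- jig: Corner-rounding jig, fixed: wooden base 150 (x) x 230 (y) x 18 mm, origin at the centre of its underside, with a 12 mm template on it. Its guide rod runs level above, axis at z = 92 mm, free along its length but for the far (+y) end, held by a post 46 mm wide, 114 mm high. Latch and stop collar are part of the jig.
- guide_rod: The steel guide rod, 12 mm diameter, rigid (origin and axes those of the jig). Going on from its free end: straight 34 to 52 mm, left bend 37 degrees, straight 34 to 67 mm, left bend 37 degrees, straight 45 to 65 mm to home. Each bend has radius 80 mm and may be 6 degrees more or less; where the bends lie differs each time. Play in the bore: 2 mm all round, 1 mm in a bend.
- rod_tip (a point): Round nose (radius 6 mm) of the free end of the guide rod, on its axis, 92 mm above the bench. y: along the rod into it, the way the carriage goes on; z up.
- home (a point): Where the bore centre is when the carriage is home: on the rod axis, 92 mm above the bench. y: along the rod, the way the carriage travels in; z up. The stop (steel collar of 23 mm diameter on the rod, post behind it) has its face 13.5 mm ahead of this point; 3 mm of play in all remains between stop and latch.
- latch_bolt (a joint): Spring latch bolt under the last straight: 0 m when up, grows as pressed down (to 8.5 mm; 3 to 7 N). Stands 5 mm above the underside of a centred carriage; ramp 26 to 19 mm before home, back face 15.5 mm before home. The carriage presses it down in passing (lifts it 3 to 6 N, drags 3 to 8 N); it snaps up behind. Its housing, 22 mm wide, ends 36 mm below the rod axis.
- tin: Bystander: round grey screw tin, 64 mm diameter, 45 mm high, origin at the centre of its underside.
- sander: Bystander: brown sanding block 63 x 114 x 31 mm, origin at the centre of its underside.
- cube: Bystander: pine offcut 48 x 55 x 45 mm, origin at the centre of its underside.

How it is judged:
By the outcome, as a careful person would: the job done as asked, in the order asked, and still so for the second after the job is handed in, with the robot touching nothing.
It also fails if it takes over 72 s, if anything falls off the work surface, if the arm or the gripper's body presses on something with over 40 N, if the wrist force passes 120 N, or if a joint passes its speed limit or range.

## Working session

There is one attempt and no reset: what is moved stays moved. The work goes in short steps, Python scripts to look and compute and a tool call to move; the robot and the scene stay as the last step left them, time stands still between calls to the robot, and variables do not carry over. Pictures are saved under pics/ and viewed, about 8 in all and at most 12, crops included, and the job is handed in when it is done.

Besides the shell and the picture viewer there is one more tool, called after "Emit:" by a JSON object that holds its "method" and its "body", one argument or row to a line. drive_tool: Moves the arm, as the interface text tells. Its arguments: {"type":"object","properties":{"dp":{"type":"array","items":{"type":"array","items":{"type":"number"}}},"twist":{"type":"array","items":{"type":"array","items":{"type":"number"}}},"fingers":{"type":"number"}},"required":["dp","twist"]}

```bash
ls; mkdir -p pics; python3 - <<'E'
from rig import readout, snapshot, camera_params, models
import cv2,numpy as np
np.set_printoptions(precision=4,suppress=True)
print(readout.sense())
for c in ["scene","top"]:
    im=snapshot(c); cv2.imwrite(f"pics/{c}0.png",im[:,:,::-1])
    p=camera_params(c); print(c,p)
    for q in ["carriage","jig","guide_rod","latch_bolt","tin","sander","cube","rod_tip"]:
        try: print(q,[(np.round(d["extent"]).tolist(),round(d["score"],2)) for d in models.recognise(c,q)[:2]])
        except Exception as e: print(q,e)
a=cv2.imread("pics/scene0.png");b=cv2.imread("pics/top0.png")
E
```

```text
pics
{'time': 0.0, 'qpos': array([ 1.2074,  0.4915,  1.5595, -0.    ,  1.0917, -0.1056]), 'qvel': array([-0.0021, -0.0006,  0.002 ,  0.0007, -0.0005, -0.0004]), 'tau': array([  0.0008, -61.2625, -25.8192,   0.0692,   0.0481,  -0.0001]), 'ee_pos': array([0.1592, 0.6041, 0.1784]), 'tool_rot': array([-0.4037, -3.1153,  0.0017]), 'force': array([ 0.129 , -0.2211, -0.9651]), 'ft_torque': array([ 0.0013, -0.0636,  0.0076]), 'finger_gap': 0.09505066507282992}
scene {'fx': 482.9052288573652, 'fy': 482.9052288573652, 'cx': 279.87181129056387, 'cy': 209.44302603175038, 'R': array([[ 0.8566, -0.5159,  0.0102],
       [-0.3391, -0.5777, -0.7425],
       [ 0.389 ,  0.6325, -0.6698]]), 't': array([-0.4347,  0.1827,  1.3404])}
carriage [([244.0, 149.0, 254.0, 164.0], 0.62)]
jig [([270.0, 190.0, 360.0, 277.0], 0.91)]
guide_rod [([305.0, 199.0, 335.0, 262.0], 0.58)]
latch_bolt []
tin [([305.0, 328.0, 333.0, 357.0], 0.78)]
sander [([257.0, 174.0, 300.0, 198.0], 0.77)]
cube [([341.0, 294.0, 372.0, 324.0], 0.6)]
rod_tip [([315.0, 254.0, 324.0, 260.0], 0.42)]
top {'fx': 412.3315760595604, 'fy': 412.3315760595604, 'cx': 279.0102015258384, 'cy': 214.37847635318553, 'R': array([[ 0.0174, -0.9998,  0.0074],
       [-0.9805, -0.0185, -0.1955],
       [ 0.1956, -0.0038, -0.9807]]), 't': array([-0.0805,  0.4749,  1.2167])}
carriage [([156.0, 182.0, 172.0, 195.0], 0.66)]
jig [([267.0, 178.0, 354.0, 232.0], 0.91), ([204.0, 168.0, 247.0, 206.0], 0.26)]
guide_rod [([283.0, 184.0, 353.0, 226.0], 0.86)]
latch_bolt [([383.0, 203.0, 404.0, 228.0], 0.66)]
tin [([393.0, 252.0, 419.0, 271.0], 0.68)]
sander [([206.0, 169.0, 247.0, 203.0], 0.92)]
cube [([382.0, 205.0, 404.0, 226.0], 0.74)]
rod_tip []
```

```bash
python3 - <<'E'
import cv2,numpy as np
a=cv2.imread("pics/scene0.png");b=cv2.imread("pics/top0.png")
# montage: top crop x4
t=cv2.resize(b[160:280,145:425],None,fx=2.8,fy=2.8,interpolation=cv2.INTER_CUBIC)
s=cv2.resize(a[140:290,235:385],None,fx=4,fy=4,interpolation=cv2.INTER_CUBIC)
cv2.imwrite("pics/topc.png",t);cv2.imwrite("pics/scenec.png",s)
E
```

```text
(no output)
```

View pics/topc.png

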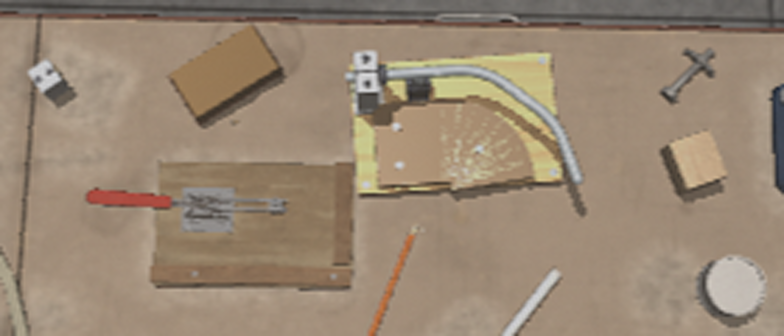

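View pics/scenec.png

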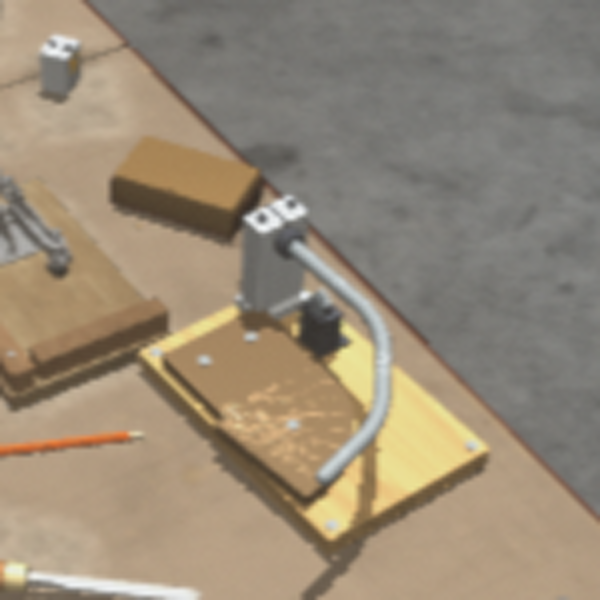

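Top crop (2.8x, offset 145,160): the carriage is at about (45,78), the sander at (228,75), and the post at (366,80). The rod runs from the tip at (576,180) up and left to the post, and the latch housing is at (418,88). The scene crop agrees: free rod tip at about (325,478), black latch housing at (320,325). Next I turn these pixels into positions.

```bash
cat > h.py <<'E'
import numpy as np,cv2
from scipy.spatial.transform import Rotation as Ro
from rig import readout, snapshot, camera_params, models, order
np.set_printoptions(precision=4,suppress=True)
def back(p,uv,z):
    uv=np.atleast_2d(uv).astype(float); R=np.array(p["R"]);t=np.array(p["t"])
    d=np.c_[(uv[:,0]-p["cx"])/p["fx"],(uv[:,1]-p["cy"])/p["fy"],np.ones(len(uv))]@R
    C=-R.T@t
    return C+d*((z-C[2])/d[:,2])[:,None]
def proj(p,X):
    c=np.atleast_2d(X)@np.array(p["R"]).T+np.array(p["t"])
    return np.c_[c[:,0]/c[:,2]*p["fx"]+p["cx"],c[:,1]/c[:,2]*p["fy"]+p["cy"]]
def snap(c,name):
    s=readout.sense(); p=camera_params(c); im=snapshot(c); cv2.imwrite(f"pics/{name}.png",im[:,:,::-1]); np.save(f"pics/{name}.npy",p,allow_pickle=True)
    return s,p,im
def todelta(target_pos,target_R,s=None):
    "dp, twist in tool units from the current measured pose"
    s=s or readout.sense(); R0=Ro.from_rotvec(s["tool_rot"])
    return R0.inv().apply(np.array(target_pos)-s["ee_pos"])/0.05,(R0.inv()*target_R).as_rotvec()/np.radians(10)
E
python3 - <<'E'
from h import *
p=camera_params("top");q=camera_params("scene")
f=lambda l:np.array(l)/2.8+[145,160]
g=lambda l:np.array(l)/4.+[235,140]
print("carriage top",back(p,f([[45,70]]),0.04), back(q,g([[61,47]]),0.04))
print("rod top\n",back(p,f([[578,180],[565,145],[555,130],[530,102],[500,80],[475,72],[440,70],[400,73],[385,74]]),0.092))
print("rod scene\n",back(q,g([[322,478],[375,420],[383,365],[367,320],[330,277],[290,242]]),0.092))
print("base corners",back(p,f([[360,193],[565,182],[551,55]]),0.018))
print("sander",back(p,f([[168,75],[253,27],[284,70],[203,120]]),0.031))
print("postTop",back(p,f([[355,53],[378,53],[356,82],[379,84]]),0.114))
s=readout.sense();print(Ro.from_rotvec(s["tool_rot"]).as_matrix(),camera_params("wrist"))
E
```

```text
carriage top [[0.5642 0.2977 0.04  ]] [[0.5596 0.2912 0.04  ]]
rod top
 [[ 0.4416 -0.2854  0.092 ]
 [ 0.479  -0.2723  0.092 ]
 [ 0.495  -0.2619  0.092 ]
 [ 0.5251 -0.2357  0.092 ]
 [ 0.5486 -0.2038  0.092 ]
 [ 0.557  -0.177   0.092 ]
 [ 0.5585 -0.1395  0.092 ]
 [ 0.5543 -0.0967  0.092 ]
 [ 0.5529 -0.0807  0.092 ]]
rod scene
 [[ 0.4418 -0.2887  0.092 ]
 [ 0.5023 -0.2634  0.092 ]
 [ 0.5379 -0.2229  0.092 ]
 [ 0.5547 -0.1797  0.092 ]
 [ 0.5578 -0.1283  0.092 ]
 [ 0.5541 -0.0809  0.092 ]]
base corners [[ 0.4356 -0.0559  0.018 ]
 [ 0.4523 -0.2844  0.018 ]
 [ 0.599  -0.2706  0.018 ]]
sander [[0.5635 0.1621 0.031 ]
 [0.6215 0.069  0.031 ]
 [0.5719 0.0322 0.031 ]
 [0.5125 0.1205 0.031 ]]
postTop [[ 0.5692 -0.0485  0.114 ]
 [ 0.5697 -0.0727  0.114 ]
 [ 0.5377 -0.0502  0.114 ]
 [ 0.536  -0.0743  0.114 ]]
[[-0.967   0.255   0.    ]
 [ 0.255   0.967   0.0002]
 [ 0.      0.0002 -1.    ]] {'fx': 352.51736601142113, 'fy': 352.51736601142113, 'cx': 281.76592028253833, 'cy': 207.80787555979194, 'R': array([[ 0.2544,  0.9671,  0.0007],
       [ 0.9234, -0.2431,  0.2969],
       [ 0.2873, -0.0749, -0.9549]]), 't': array([-0.6254, -0.0333,  0.3914])}
```

Emit:
{"method": "drive_tool", "body": {
  "dp": [
    [-0.6, -0.25, 0],
    [-1.7, -0.7, 0],
    [-2.8, -1.2, 0],
    [-3.9, -1.65, 0],
    [-5.0, -2.1, 0],
    [-6.1, -2.55, 0],
    [-7.2, -3.0, 0],
    [-8.3, -3.45, 0]
  ],
  "twist": [
    [0, 0, 0],
    [0, 0, 0],
    [0, 0, 0],
    [0, 0, 0],
    [0, 0, 0],
    [0, 0, 0],
    [0, 0, 0],
    [0, 0, 0]
  ]
}}

```text
time: 1.9
ee_pos: [0.5181, 0.3304, 0.1791]
tool_rot: [0.404, 3.115, 0.001]
force: [0.2, 0.0, 0.3]
finger_gap: 0.0951
```

Emit:
{"method": "drive_tool", "body": {
  "dp": [
    [-0.8, -0.4, 0],
    [-1.05, -0.5, 0],
    [-1.05, -0.5, 0]
  ],
  "twist": [
    [0, 0, 0],
    [0, 0, 0],
    [0, 0, 0]
  ]
}}

```text
time: 2.28
ee_pos: [0.561, 0.294, 0.1787]
tool_rot: [-0.405, -3.115, -0.0]
force: [0.2, -0.6, -0.3]
finger_gap: 0.0949
```

```bash
python3 - <<'E'
from h import *
s,p,im=snap("wrist","w1"); print(s["time"],s["ee_pos"],s["tool_rot"],s["force"])
r=models.recognise("wrist","carriage")[:2];print(r)
e=np.array(r[0]["extent"]).astype(int);l,t=np.maximum(e[:2]-40,0)
c=im[t:e[3]+40,l:e[2]+40];print(l,t,c.shape); cv2.imwrite("pics/w1c.png",cv2.resize(c,None,fx=3,fy=3)[:600,:800,::-1])
E
```

```text
2.275 [0.561  0.294  0.1787] [-0.4054 -3.1149 -0.    ] [ 0.1628 -0.6444 -0.2821]
[{'extent': [266.6, 159.5, 303.4, 201.1], 'score': 0.7}]
226 119 (122, 117, 3)
```

View pics/w1c.png

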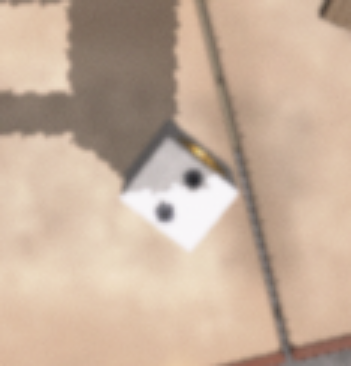

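The crop (3x, offset 226,119) shows the carriage's top face with corners at about (122,195), (190,250), (238,185) and (172,135). The screw heads are at (193,178) and (165,211). The yellow-lit bore opens on the upper-right face, so the bore axis runs along the screw line.

```bash
python3 - <<'E'
from h import *
p=np.load("pics/w1.npy",allow_pickle=True).item()
c=np.array([[122,195],[190,250],[238,185],[172,135],[193,178],[165,211]])/3+[226,119]
X=back(p,c[:4],.04);S=back(p,c[4:],.043);print(X,S)
e=lambda a,b:(np.linalg.norm(b-a),np.degrees(np.arctan2(*(b-a)[[1,0]])))
print(e(X[0],X[1]),e(X[3],X[2]),e(X[1],X[2]),e(X[0],X[3]),e(S[1],S[0]),X.mean(0),S.mean(0))
E
```

```text
[[0.5546 0.2805 0.04  ]
 [0.5789 0.2977 0.04  ]
 [0.5611 0.3187 0.04  ]
 [0.5393 0.3018 0.04  ]] [[0.5544 0.3049 0.043 ]
 [0.5628 0.2932 0.043 ]]
(np.float64(0.029752068530849957), np.float64(35.22349923168709)) (np.float64(0.027635915990602375), np.float64(37.85566513827695)) (np.float64(0.027521804969476645), np.float64(130.11940925497436)) (np.float64(0.02615303448760227), np.float64(125.66946190468323)) (np.float64(0.01449331328782142), np.float64(125.70567323154054)) [0.5585 0.2997 0.04  ] [0.5586 0.2991 0.043 ]
```

Emit:
{"method": "drive_tool", "body": {
  "dp": [
    [0.04, 0.05, 0.3],
    [0.08, 0.1, 1.0],
    [0.08, 0.1, 1.8],
    [0.08, 0.1, 2.4],
    [0.08, 0.1, 2.9],
    [0.08, 0.1, 3.25],
    [0.08, 0.1, 3.41],
    [0.08, 0.1, 3.41]
  ],
  "twist": [
    [0, 0, 1],
    [0, 0, 2],
    [0, 0, 3],
    [0, 0, 3.8],
    [0, 0, 3.8],
    [0, 0, 3.8],
    [0, 0, 3.8],
    [0, 0, 3.8]
  ]
}}

```text
time: 3.38
ee_pos: [0.5583, 0.3004, 0.0085]
tool_rot: [-1.395, -2.815, -0.0]
force: [-0.7, -1.1, -0.1]
finger_gap: 0.0952
```

Emit:
{"method": "drive_tool", "body": {
  "dp": [
    [0, 0, 0],
    [0, 0, 0],
    [0, 0, 0],
    [0, 0, 0]
  ],
  "twist": [
    [0, 0, 0],
    [0, 0, 0],
    [0, 0, 0],
    [0, 0, 0]
  ],
  "fingers": 0
}}

```text
time: 3.88
ee_pos: [0.5585, 0.3001, 0.0087]
tool_rot: [1.396, 2.814, 0.001]
force: [0.5, 0.2, 0.4]
finger_gap: 0.0605
```

```bash
python3 - <<'E'
from h import *
s=readout.sense();print({k:s[k] for k in ["time","ee_pos","tool_rot","force","finger_gap","qpos"]});print(Ro.from_rotvec(s["tool_rot"]).as_matrix())
E
```

```text
{'time': 3.875, 'ee_pos': array([0.5585, 0.3001, 0.0087]), 'tool_rot': array([1.3962, 2.8141, 0.0005]), 'force': array([0.4741, 0.1533, 0.4238]), 'finger_gap': 0.06053079891692877, 'qpos': array([ 0.3888,  0.7029,  1.681 ,  0.0001,  0.7573, -0.2609])}
[[-0.6049  0.7963  0.0003]
 [ 0.7963  0.6049  0.0002]
 [-0.      0.0004 -1.    ]]
```

Emit:
{"method": "drive_tool", "body": {
  "dp": [
    [0, 0, 0],
    [0, 0, 0],
    [0, 0, 0],
    [0, 0, 0],
    [0, 0, 0]
  ],
  "twist": [
    [0, 0, 0],
    [0, 0, 0],
    [0, 0, 0],
    [0, 0, 0],
    [0, 0, 0]
  ]
}}

```text
time: 4.5
ee_pos: [0.5584, 0.3001, 0.0084]
tool_rot: [-1.396, -2.814, -0.0]
force: [-0.2, 0.7, -0.5]
finger_gap: 0.0103
```

Emit:
{"method": "drive_tool", "body": {
  "dp": [
    [0, 0, -0.3],
    [0, 0, -0.9],
    [0, 0, -1.6],
    [0, 0, -2.3],
    [0, 0, -2.8],
    [0, 0, -2.8]
  ],
  "twist": [
    [0, 0, 0],
    [0, 0, 0],
    [0, 0, 0],
    [0, 0, 0],
    [0, 0, 0],
    [0, 0, 0]
  ]
}}

```text
time: 5.25
ee_pos: [0.5592, 0.3004, 0.1511]
tool_rot: [1.395, 2.812, 0.005]
force: [0.7, -0.2, -0.6]
finger_gap: 0.0006
```

The fingers closed on nothing, so I missed the carriage. I'll look again.

```bash
python3 - <<'E'
from h import *
s,p,im=snap("wrist","w2"); print(s["time"],s["ee_pos"],s["tool_rot"])
print(models.recognise("wrist","carriage")[:3])
cv2.imwrite("pics/w2b.png",im[:,:,::-1])
E
```

```text
5.25 [0.5592 0.3004 0.1511] [1.3947 2.8118 0.0052]
[{'extent': [266.3, 172.7, 295.4, 210.2], 'score': 0.57}]
```

View pics/w2b.png

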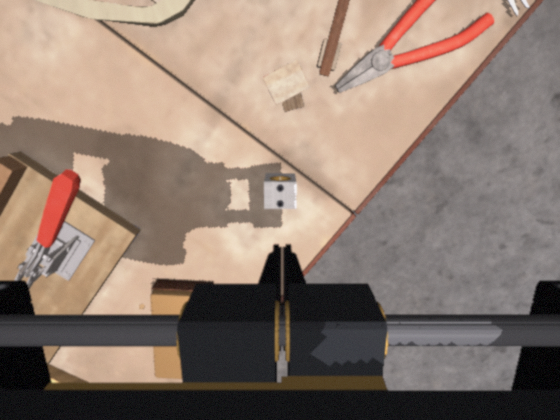

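```bash
python3 - <<'E'
from h import *
p=np.load("pics/w2.npy",allow_pickle=True).item();s=readout.sense()
print("C",-np.array(p["R"]).T@p["t"],"tcp px",proj(p,s["ee_pos"]))
print(back(p,[[280,191],[264,180],[297,180],[297,207],[264,207]],.04))
_,q,im=snap("top","t2");print(models.recognise("top","carriage")[:2])
cv2.imwrite("pics/t2c.png",cv2.resize(im[120:280,110:310],None,fx=4,fy=3.75,interpolation=cv2.INTER_CUBIC)[:,:,::-1])
_,q2,im2=snap("scene","s2");r=models.recognise("scene","carriage")[:2];print(r)
for d in r: e=d["extent"];print(back(q2,[[(e[0]+e[2])/2,e[1]+3]],.04))
E
```

```text
C [0.5069 0.3672 0.3562] tcp px [[280.     237.6858]]
[[0.5567 0.3019 0.04  ]
 [0.5388 0.3013 0.04  ]
 [0.5629 0.3196 0.04  ]
 [0.5788 0.2992 0.04  ]
 [0.5541 0.2805 0.04  ]]
[{'extent': [271.0, 175.3, 353.8, 230.4], 'score': 0.44}]
[]
```

View pics/t2c.png

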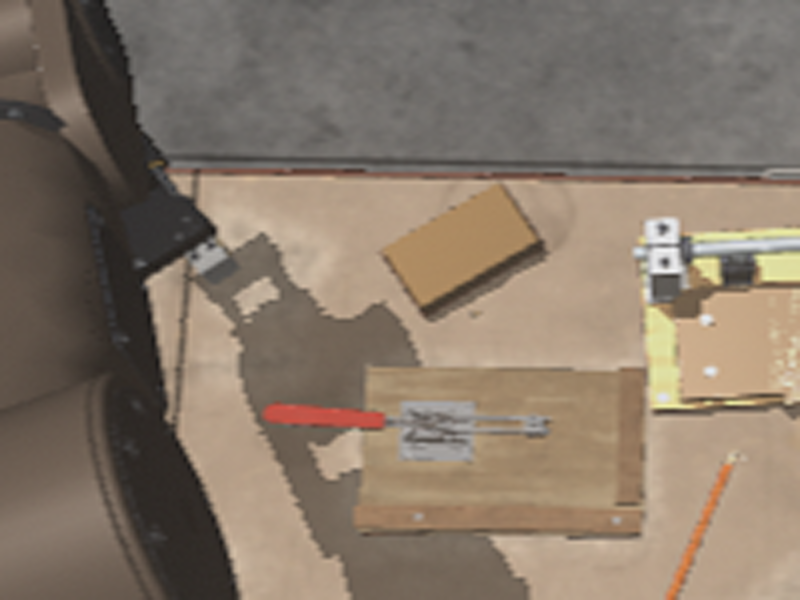

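```bash
python3 - <<'E'
from h import *
s=readout.sense();R=Ro.from_rotvec(s["tool_rot"]).as_matrix();T=s["ee_pos"]
P=lambda *v:T+R@np.array(v)
n=[("tcp",0,0,0),("fingL",0,-.012,-.04),("tipx+",.01,0,0),("tipx-",-.01,0,0)]+[(f"b{i}{j}",i*.0375,j*.09,-.078) for i in(-1,1) for j in(-1,1)]
q=camera_params("top");w=camera_params("wrist");z=camera_params("scene")
for a in n:
    X=P(*a[1:]);u=proj(q,X)[0];v=proj(z,X)[0]
    print(a[0],(u-[110,120])*[4,3.75],proj(w,X)[0],v)
C=np.array([.5585,.2997,.04]);print((proj(q,C)[0]-[110,120])*[4,3.75],proj(z,C))
a=cv2.imread("pics/s2.png");v=proj(z,C)[0].astype(int);x0,y0=max(v[0]-80,0),max(v[1]-80,0);print(x0,y0)
A=cv2.resize(a[y0:y0+130,x0:x0+160],None,fx=4.5,fy=4.5,interpolation=cv2.INTER_CUBIC)
cv2.imwrite("pics/s2c.png",A)
E
```

```text
tcp [159.5473 214.1478] [281.863  239.8387] [247.6758 124.7267]
fingL [151.585 211.306] [258.8408 269.3898] [245.7816 116.2059]
tipx+ [147.7285 221.5899] [281.8733 224.8296] [245.011  124.1179]
tipx- [171.3417 206.7211] [281.853  254.4507] [250.3493 125.3375]
b-1-1 [245.5942 251.4944] [ 80.5867 384.6585] [245.8098 120.091 ]
b-11 [99.9235 57.6959] [483.2628 384.4134] [267.892   94.2554]
b1-1 [150.0182 312.4474] [ 47.6468 226.9757] [224.4601 115.2684]
b11 [  5.5472 115.5305] [516.4073 226.9977] [247.8732  90.1047]
[201.118  250.3781] [[248.841  150.6492]]
168 70
```

View pics/s2c.png

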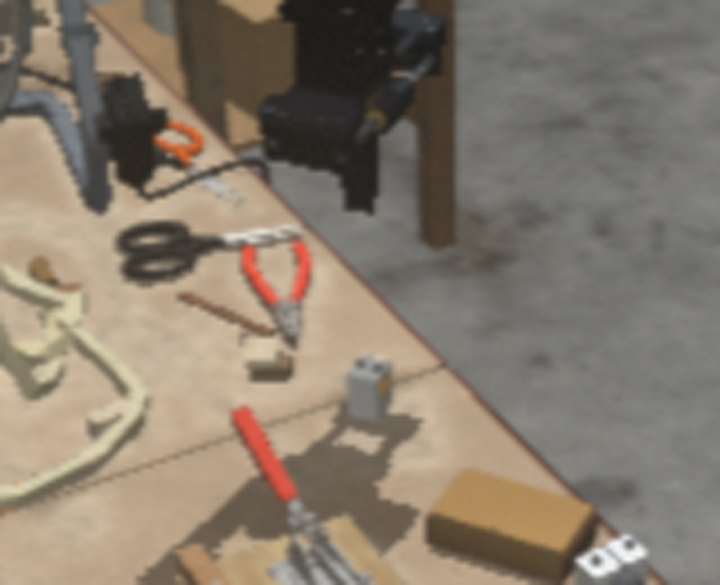

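The scene crop (4.5x, offset 168,70) shows the carriage unmoved at about (370,365). The fingertips are at about (360,210), roughly 8 px higher than the reported TCP projects, so the tips may really be about 25–30 mm above it. I'll lower with the fingers open and check.

Emit:
{"method": "drive_tool", "body": {
  "dp": [
    [0, 0, 0],
    [0, 0, 0],
    [0, 0, 0],
    [0, 0, 0],
    [0, 0, 0.5],
    [0, 0, 1.2],
    [0, 0, 1.9],
    [0, 0, 2.3]
  ],
  "twist": [
    [0, 0, 0],
    [0, 0, 0],
    [0, 0, 0],
    [0, 0, 0],
    [0, 0, 0],
    [0, 0, 0],
    [0, 0, 0],
    [0, 0, 0]
  ],
  "fingers": 100
}}

```text
time: 6.55
ee_pos: [0.5579, 0.2998, 0.0317]
tool_rot: [-1.396, -2.813, 0.002]
force: [0.2, 0.5, 0.2]
finger_gap: 0.075
```

Emit:
{"method": "drive_tool", "body": {
  "dp": [
    [0, 0, 0.3],
    [0, 0, 0.5],
    [0, 0, 0.55],
    [0, 0, 0.55]
  ],
  "twist": [
    [0, 0, 0],
    [0, 0, 0],
    [0, 0, 0],
    [0, 0, 0]
  ]
}}

```text
time: 7.05
ee_pos: [0.5587, 0.3002, 0.0064]
tool_rot: [1.396, 2.814, 0.001]
force: [-0.3, 0.6, 0.0]
finger_gap: 0.0951
```

```bash
python3 - <<'E'
from h import *
s,p,im=snap("wrist","w3"); print(s["time"],s["ee_pos"],s["tool_rot"],s["force"],s["finger_gap"])
_,q,im2=snap("scene","s3")
A=cv2.resize(im,(430,322));B=cv2.resize(im2[95:175,205:295],(360,320),interpolation=cv2.INTER_CUBIC)
o=np.zeros((322,790,3),np.uint8);o[:,:430]=A;o[:320,430:790]=B;cv2.imwrite("pics/c3.png",o[:,:,::-1])
R=Ro.from_rotvec(s["tool_rot"]).as_matrix()
for y in(-.0475,0,.0475):
  X=s["ee_pos"]+R@[0,y,0];print(proj(p,X)*430/560,(proj(q,X)-[205,95])*4+[430,0])
E
```

```text
7.05 [0.5587 0.3002 0.0064] [1.3959 2.8139 0.001 ] [-0.2563  0.6181  0.0068] 0.09505431092953662
[[158.2608 184.1324]] [[584.3202 282.2646]]
[[216.4677 184.1338]] [[606.5251 252.9398]]
[[274.6389 184.1352]] [[627.9084 224.7002]]
```

View pics/c3.png

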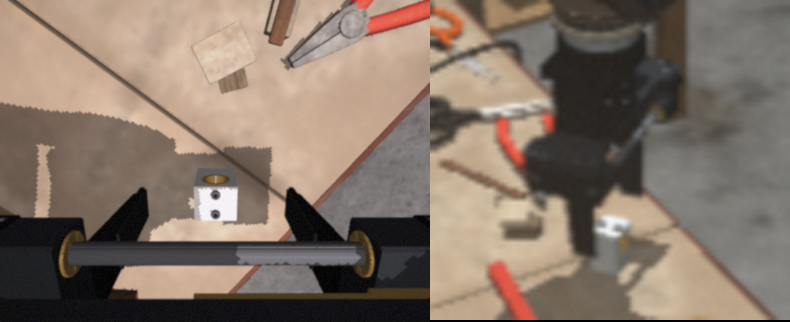

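The fingers straddle the carriage in the wrist view, with tips at about (143,190) and (290,190) and the block at (215,195). In the scene view the near tip ends at about (585,255), where the projection gives row 282, so the true tips sit about 25 mm higher than reported. I'll lower further with the force guarded.

Emit:
{"method": "drive_tool", "body": {
  "dp": [
    [0, 0, 0.1],
    [0, 0, 0.2],
    [0, 0, 0.2]
  ],
  "twist": [
    [0, 0, 0],
    [0, 0, 0],
    [0, 0, 0]
  ]
}}

```text
time: 7.52
ee_pos: [0.5582, 0.2999, -0.0046]
tool_rot: [-1.396, -2.814, 0.001]
force: [0.6, -0.3, 0.8]
finger_gap: 0.095
```

Emit:
{"method": "drive_tool", "body": {
  "dp": [
    [0, 0, 0.06],
    [0, 0, 0.1],
    [0, 0, 0.1]
  ],
  "twist": [
    [0, 0, 0],
    [0, 0, 0],
    [0, 0, 0]
  ]
}}

```text
time: 7.9
ee_pos: [0.5584, 0.3001, -0.0092]
tool_rot: [-1.396, -2.814, 0.0]
force: [0.5, 0.2, -1.1]
finger_gap: 0.0949
```

Emit:
{"method": "drive_tool", "body": {
  "dp": [
    [0, 0, 0.08],
    [0, 0, 0.12],
    [0, 0, 0.12]
  ],
  "twist": [
    [0, 0, 0],
    [0, 0, 0],
    [0, 0, 0]
  ]
}}

```text
time: 8.28
ee_pos: [0.5583, 0.3, -0.0153]
tool_rot: [-1.396, -2.814, 0.0]
force: [0.4, 0.3, -0.5]
finger_gap: 0.0951
```

Emit:
{"method": "drive_tool", "body": {
  "dp": [
    [0, 0, 0.04],
    [0, 0, 0.06],
    [0, 0, 0.06]
  ],
  "twist": [
    [0, 0, 0],
    [0, 0, 0],
    [0, 0, 0]
  ]
}}

```text
time: 8.65
ee_pos: [0.5584, 0.3, -0.0181]
tool_rot: [-1.396, -2.814, -0.0]
force: [-0.3, 0.1, -0.8]
finger_gap: 0.0952
```

Emit:
{"method": "drive_tool", "body": {
  "dp": [
    [0, 0, 0],
    [0, 0, 0],
    [0, 0, 0],
    [0, 0, 0],
    [0, 0, 0],
    [0, 0, 0],
    [0, 0, 0],
    [0, 0, 0]
  ],
  "twist": [
    [0, 0, 0],
    [0, 0, 0],
    [0, 0, 0],
    [0, 0, 0],
    [0, 0, 0],
    [0, 0, 0],
    [0, 0, 0],
    [0, 0, 0]
  ],
  "fingers": 0
}}

```text
time: 9.65
ee_pos: [0.5584, 0.3001, -0.018]
tool_rot: [-1.396, -2.814, -0.0]
force: [-0.1, -1.2, 1.2]
finger_gap: 0.0299
```

```bash
python3 - <<'E'
from h import *
s,p,im=snap("wrist","w4"); print(s["time"],s["ee_pos"],s["tool_rot"],s["force"],s["finger_gap"])
print(models.recognise("wrist","carriage")[:2])
E
```

```text
9.65 [ 0.5584  0.3001 -0.018 ] [-1.3961 -2.8143 -0.    ] [-0.1191 -1.1517  1.1682] 0.02988143828580748
[{'extent': [252.9, 230.5, 310.6, 311.8], 'score': 0.7}]
```

Emit:
{"method": "drive_tool", "body": {
  "dp": [
    [0, 0, -0.2],
    [0, 0, -0.6],
    [0, 0, -1.4],
    [0, 0, -2.3],
    [0, 0, -3.1],
    [0, 0, -3.5],
    [0, 0, -3.5]
  ],
  "twist": [
    [0, 0, 0],
    [0, 0, 0],
    [0, 0, 0],
    [0, 0, 0],
    [0, 0, 0],
    [0, 0, 0],
    [0, 0, 0]
  ]
}}

```text
time: 10.62
ee_pos: [0.5589, 0.3003, 0.1588]
tool_rot: [1.395, 2.813, 0.004]
force: [-0.2, -0.5, -1.9]
finger_gap: 0.0297
```

Emit:
{"method": "drive_tool", "body": {
  "dp": [
    [-0.3, -0.35, 0],
    [-0.95, -1.1, 0],
    [-1.7, -1.9, 0],
    [-2.45, -2.75, 0],
    [-3.2, -3.6, 0],
    [-3.95, -4.45, 0],
    [-4.7, -5.3, 0],
    [-5.3, -6.0, 0]
  ],
  "twist": [
    [0, 0, 0.5],
    [0, 0, 1.4],
    [0, 0, 2.3],
    [0, 0, 3.2],
    [0, 0, 4.1],
    [0, 0, 5],
    [0, 0, 5.9],
    [0, 0, 6.8]
  ]
}}

```text
time: 11.62
ee_pos: [0.4787, -0.0942, 0.156]
tool_rot: [-2.735, -1.544, 0.002]
force: [0.2, 0.3, -1.5]
finger_gap: 0.0298
```

```bash
python3 - <<'E'
from h import *
s=readout.sense();print(s["time"],s["ee_pos"],s["tool_rot"],s["finger_gap"],s["force"],s["qpos"])
R=Ro.from_euler("z",19,degrees=True)*Ro.from_matrix(np.array([[1,0,0],[0,-1,0],[0,0,-1]]))
print(todelta([.43,-.29,.157],R))
E
```

```text
11.625 [ 0.4787 -0.0942  0.156 ] [-2.7348 -1.5439  0.0015] 0.02979209859854642 [ 0.192   0.2551 -1.5484] [-0.3298  0.3268  1.9135  0.      0.9027  0.2131]
(array([-3.8565,  1.1885, -0.0205]), array([-0.0073,  0.0045,  3.9895]))
```

Emit:
{"method": "drive_tool", "body": {
  "dp": [
    [-0.8, 0.25, 0],
    [-1.7, 0.5, 0],
    [-2.6, 0.8, 0],
    [-3.4, 1.05, 0],
    [-3.8, 1.2, 0],
    [-3.8, 1.2, 0]
  ],
  "twist": [
    [0, 0, 0.9],
    [0, 0, 1.8],
    [0, 0, 2.7],
    [0, 0, 3.5],
    [0, 0, 4],
    [0, 0, 4]
  ]
}}

```text
time: 12.38
ee_pos: [0.4335, -0.2871, 0.1558]
tool_rot: [-3.097, -0.521, 0.002]
force: [0.1, 0.9, -2.8]
finger_gap: 0.0298
```

```bash
python3 - <<'E'
from h import *
s,p,im=snap("wrist","w5"); print(s["time"],s["ee_pos"],s["tool_rot"],s["finger_gap"],s["force"])
o=cv2.resize(im,(800,600),interpolation=cv2.INTER_CUBIC);cv2.imwrite("pics/w5b.png",o[:,:,::-1])
E
```

```text
12.375 [ 0.4335 -0.2871  0.1558] [-3.0966 -0.5214  0.0016] 0.02983436861417357 [ 0.1166  0.8796 -2.8393]
```

View pics/w5b.png

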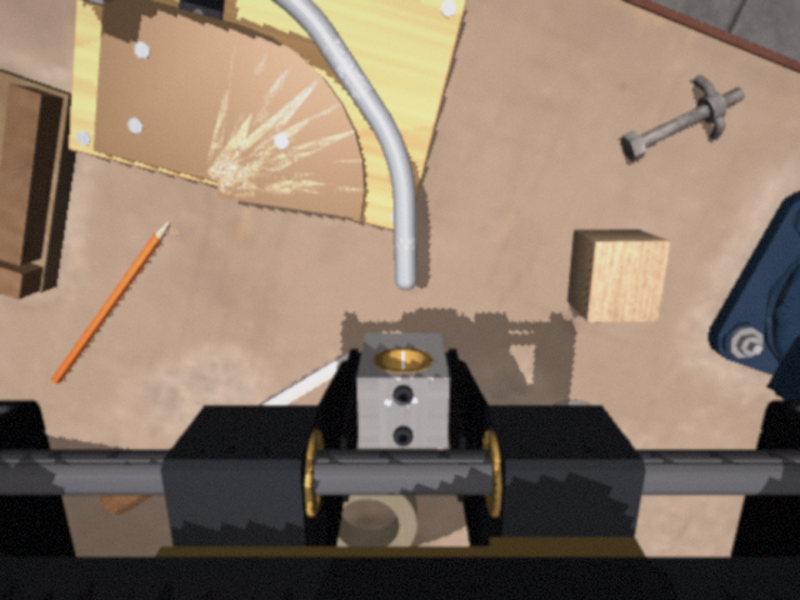

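The wrist view (1.43x) shows the carriage held upright with its bore at (403,360). The rod tip is at (405,288), the first straight goes straight up the image, and the rod then curves left through (385,125) and (340,55) to (295,0). Next I fit the rod model to all three cameras.

```bash
cat > rod.py <<'E'
from h import *
from scipy.optimize import least_squares
def path(v,s):
    "x,y,yaw at arc length s. v=tipx,tipy,yaw0,L1,b1,L2,b2"
    x,y,th,L1,b1,L2,b2=v; s=np.atleast_1d(s).astype(float)
    seg=[(L1,0),(.08*b1,1/.08),(L2,0),(.08*b2,1/.08),(1.,0)]
    out=np.zeros((len(s),3))
    for i,S in enumerate(s):
        X,Y,T,r=x,y,th,S
        for L,k in seg:
            d=min(r,L) if r>0 else (r if L is L1 and k==0 else 0)
            if k==0: X+=d*np.cos(T);Y+=d*np.sin(T)
            else:
                X+=(np.sin(T+k*d)-np.sin(T))/k;Y-=(np.cos(T+k*d)-np.cos(T))/k;T+=k*d
            r-=d
            if r<=0:break
        out[i]=X,Y,T
    return out
E
cat > fit.py <<'E'
from rod import *
cams=[]
w=np.array([[405,292],[405,250],[404.5,215],[403,190],[398,160],[385,125],[365,88],[340,55],[318,25],[295,0]])/800*560
cams.append((np.load("pics/w5.npy",allow_pickle=True).item(),w))
cams.append((camera_params("top"),np.array([[579,181],[565,145],[555,130],[530,102],[500,80],[475,72],[440,70],[400,73]])/2.8+[145,160]))
cams.append((camera_params("scene"),np.array([[322,480],[375,420],[383,365],[367,320],[330,277],[295,245]])/4+[235,140]))
S=np.linspace(-.0,.3,301)
def res(v):
    P=path(v[:7],S);X=np.c_[P[:,:2],np.full(len(S),.092)];r=[]
    for k,(p,u) in enumerate(cams):
        sc=.27/352 if k==0 else (1.15/412 if k==1 else 1.2/483)
        o=v[7+2*k-2:9+2*k-2] if k else np.zeros(2)
        q=proj(p,X)+o
        for j,a in enumerate(u):
            if j==0: r+=list((q[0]-a)*sc/.001/(1 if k==0 else 2.));continue
            i=np.argmin(((q-a)**2).sum(1));i=min(max(i,1),len(q)-2)
            t=q[i+1]-q[i-1];n=np.array([-t[1],t[0]])/np.linalg.norm(t)
            r.append((q[i]-a)@n*sc/.001/(1 if k==0 else 2.))
    c=np.radians(37)
    r+=[(v[4]-c)/np.radians(4),(v[6]-c)/np.radians(4),(v[3]-.043)/.007,(v[5]-.05)/.012]
    return np.array(r+list(v[7:]/1.))
v0=np.r_[.4417,-.287,np.radians(19),.043,np.radians(37),.05,np.radians(37),0,0,0,0]
f=least_squares(res,v0,x_scale=np.r_[.01,.01,.1,.01,.1,.01,.1,1,1,1,1],diff_step=1e-4)
v=f.x;print("tip",v[:2],"yaw",np.degrees(v[2]),"L1",v[3],"b1",np.degrees(v[4]),"L2",v[5],"b2",np.degrees(v[6]),"off",v[7:]);print(f.fun.round(1))
np.save("rod.npy",v[:7])
E
python3 - <<'E'
import fit
from h import *
p=np.load("pics/w5.npy",allow_pickle=True).item()
X=back(p,np.array([[358,377],[449,377],[403.5,377]])*.7,.214);print("front top edge",X,np.linalg.norm(X[1]-X[0]))
R=Ro.from_rotvec([-3.0966,-.5214,.0016]).as_matrix()
print("rel to ee in tool frame",(R.T@(X-[.4335,-.2871,.1558]).T).T)
print("rod tip rel tool", R.T@(np.r_[np.load("rod.npy")[:2],.092]-[.4335,-.2871,.1558]))
print("rod end of stop est",back(camera_params("top"),np.array([[383,74]])/2.8+[145,160],.092))
E
```

```text
tip [ 0.4382 -0.2868] yaw 20.25334358173824 L1 0.051179102423822974 b1 34.35557963605973 L2 0.03608567774340763 b2 38.64400910085683 off [-0.3177  0.0772  0.4975  0.5359]
[ 0.4 -1.1 -0.  -0.1  0.4  0.6  0.4 -1.1 -0.   0.1 -0.7 -0.2  1.2 -0.7
  0.9  0.4 -0.1  0.5 -0.2  0.5 -1.3  0.1 -0.   0.   1.4 -0.2 -0.2 -0.7
  0.4  1.2 -1.2 -0.3  0.1  0.5  0.5]
front top edge [[ 0.4393 -0.2696  0.214 ]
 [ 0.4489 -0.2972  0.214 ]
 [ 0.4441 -0.2834  0.214 ]] 0.029198318453091614
rel to ee in tool frame [[ 0.0111 -0.0147 -0.0582]
 [ 0.0112  0.0145 -0.0582]
 [ 0.0112 -0.0001 -0.0582]]
rod tip rel tool [0.0046 0.0014 0.0638]
rod end of stop est [[ 0.5528 -0.0786  0.092 ]]
```

Emit:
{"method": "drive_tool", "body": {
  "dp": [
    [-0.3, 0.02, 0.1],
    [-0.57, 0.035, 0.4],
    [-0.57, 0.035, 0.9],
    [-0.57, 0.035, 1.4],
    [-0.57, 0.035, 1.9],
    [-0.57, 0.035, 2.15],
    [-0.57, 0.035, 2.15],
    [-0.57, 0.035, 2.15]
  ],
  "twist": [
    [0, 0, -0.05],
    [0, 0, -0.08],
    [0, 0, -0.08],
    [0, 0, -0.08],
    [0, 0, -0.08],
    [0, 0, -0.08],
    [0, 0, -0.08],
    [0, 0, -0.08]
  ]
}}

```text
time: 13.42
ee_pos: [0.4082, -0.2976, 0.0501]
tool_rot: [3.093, 0.547, 0.001]
force: [0.6, -0.5, -1.2]
finger_gap: 0.0299
```

```bash
python3 - <<'E'
from h import *
s,p,im=snap("wrist","w6"); print(s["time"],s["ee_pos"],s["tool_rot"],s["finger_gap"],s["force"])
_,q,im2=snap("scene","s6")
A=cv2.resize(im[60:340,180:400],(472,600),interpolation=cv2.INTER_CUBIC)
B=cv2.resize(im2[215:290,275:350],(320,320),interpolation=cv2.INTER_CUBIC)
o=np.zeros((600,795,3),np.uint8);o[:,:472]=A;o[:320,475:]=B;cv2.imwrite("pics/c6.png",o[:,:,::-1])
E
```

```text
13.425 [ 0.4082 -0.2976  0.0501] [3.0928 0.5471 0.0011] 0.029888670796973053 [ 0.6462 -0.4576 -1.1628]
```

View pics/c6.png

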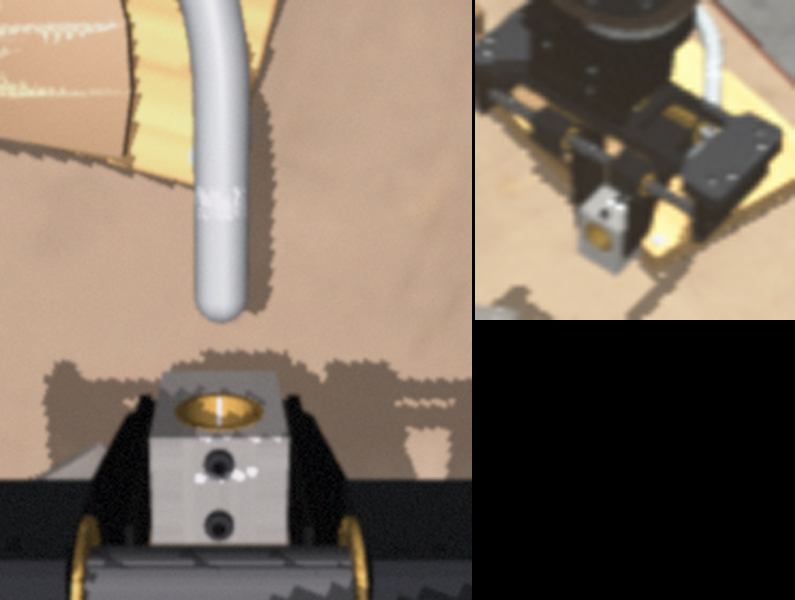

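Wrist crop: the bore is centred at column 219, and the rod tip (220,320) and straight (220 to 221) line up with it. Scene inset: the carriage hangs upright just short of the tip. I'll trim the height and settle.

Emit:
{"method": "drive_tool", "body": {
  "dp": [
    [0.1, 0.01, 0.02],
    [0.2, 0.01, 0.03],
    [0.25, 0.01, 0.03],
    [0.25, 0.01, 0.03]
  ],
  "twist": [
    [0, 0, 0],
    [0, 0, 0],
    [0, 0, 0],
    [0, 0, 0]
  ]
}}

```text
time: 14.02
ee_pos: [0.42, -0.2935, 0.0479]
tool_rot: [-3.093, -0.547, -0.0]
force: [-0.0, -0.5, -2.0]
finger_gap: 0.0297
```

```bash
cat > st.py <<'E'
from rod import *
import sys
np.set_printoptions(precision=4,suppress=True)
OFF=-.0018
def tool(s):
    R=Ro.from_rotvec(s["tool_rot"]).as_matrix();x=R[:,0];return R,np.degrees(np.arctan2(x[1],x[0]))
if __name__=="__main__":
    v=np.load("rod.npy");s=readout.sense();R,yaw=tool(s)
    b=s["ee_pos"]+R@[OFF,0,-.044]
    S=np.arange(-.06,.3,.0005);P=path(v,S);i=np.argmin(((P[:,:2]-b[:2])**2).sum(1))
    th=P[i,2];e=(b[:2]-P[i,:2])@[-np.sin(th),np.cos(th)]
    print(f"t {s['time']:.2f} bore {b.round(4)} s {S[i]*1e3:.1f}mm lateral(left+) {e*1e3:.1f}mm yaw {yaw:.1f} rod {np.degrees(th):.1f}  F_tool {(R.T@s['force']).round(1)} T_tool {(R.T@s['ft_torque']).round(2)} gap {s['finger_gap']:.4f}")
    # next way: poses at s+ds relative to present measured pose
    for ds in [float(a)/1e3 for a in sys.argv[1:]]:
        q=path(v,S[i]+ds)[0];d=R.T@(np.r_[q[:2]-[OFF*np.cos(q[2]),OFF*np.sin(q[2])],.092-.044]-s["ee_pos"])/.05
        print(f"+{ds*1e3:.0f}: dp {d.round(3)} twz {-(np.degrees(q[2])-yaw)/10:.2f}")
E
python3 st.py 5 10 15 20; python3 -c "
from rod import *
v=np.load('rod.npy');a=v[3];b=a+.08*v[4];c=b+v[5];d=c+.08*v[6];print(a,b,c,d)
H=np.array([.5528,-.0786]);P=path(v,d)[0];print(np.linalg.norm(H-P[:2])+d,P)"
```

```text
t 14.03 bore [ 0.4183 -0.2941  0.0919] s -21.0mm lateral(left+) 0.1mm yaw 20.1 rod 20.3  F_tool [-0.2  0.5  2. ] T_tool [-0.02 -0.19  0.07] gap 0.0297
+5: dp [ 0.103  0.001 -0.003] twz -0.02
+10: dp [ 0.203  0.001 -0.003] twz -0.02
+15: dp [ 0.303  0.001 -0.003] twz -0.02
+20: dp [ 0.403  0.    -0.003] twz -0.02
0.051179102423822974 0.09914854091025158 0.1352342186536592 0.1891914342521076
0.2709576253650006 [ 0.5593 -0.1601  1.6276]
```

Emit:
{"method": "drive_tool", "body": {
  "dp": [
    [0.04, 0, 0],
    [0.09, 0, 0],
    [0.14, 0, 0],
    [0.19, 0, 0],
    [0.24, 0, 0],
    [0.24, 0, 0]
  ],
  "twist": [
    [0, 0, 0],
    [0, 0, 0],
    [0, 0, 0],
    [0, 0, 0],
    [0, 0, 0],
    [0, 0, 0]
  ]
}}

```text
time: 14.78
ee_pos: [0.4312, -0.2894, 0.0479]
tool_rot: [-3.094, -0.547, -0.0]
force: [-0.5, 0.2, -1.8]
finger_gap: 0.0298
```

Emit:
{"method": "drive_tool", "body": {
  "dp": [
    [0.04, 0, 0],
    [0.08, 0, 0],
    [0.12, 0, 0],
    [0.16, 0, 0],
    [0.2, 0, 0],
    [0.2, 0, 0]
  ],
  "twist": [
    [0, 0, 0],
    [0, 0, 0],
    [0, 0, 0],
    [0, 0, 0],
    [0, 0, 0],
    [0, 0, 0]
  ]
}}

```text
time: 15.52
ee_pos: [0.4407, -0.286, 0.0479]
tool_rot: [-3.094, -0.546, -0.0]
force: [0.4, 0.3, -3.7]
finger_gap: 0.0301
```

```bash
python3 st.py 5 10 15 20 25
```

```text
t 15.53 bore [ 0.439  -0.2866  0.0919] s 1.0mm lateral(left+) -0.0mm yaw 20.0 rod 20.3  F_tool [ 0.5 -0.1  3.7] T_tool [ 0.04 -0.08 -0.01] gap 0.0301
+5: dp [ 0.104 -0.001 -0.002] twz -0.02
+10: dp [ 0.204 -0.001 -0.002] twz -0.02
+15: dp [ 0.304 -0.002 -0.002] twz -0.02
+20: dp [ 0.404 -0.002 -0.002] twz -0.02
+25: dp [ 0.504 -0.003 -0.002] twz -0.02
```

Emit:
{"method": "drive_tool", "body": {
  "dp": [
    [0.05, 0, 0.01],
    [0.11, 0, 0.01],
    [0.17, 0, 0.01],
    [0.23, 0, 0.01],
    [0.29, 0, 0.01],
    [0.35, 0, 0.01],
    [0.4, 0, 0.01],
    [0.4, 0, 0.01]
  ],
  "twist": [
    [0, 0, 0],
    [0, 0, 0],
    [0, 0, 0],
    [0, 0, 0],
    [0, 0, 0],
    [0, 0, 0],
    [0, 0, 0],
    [0, 0, 0]
  ]
}}

```text
time: 16.52
ee_pos: [0.4595, -0.2791, 0.0474]
tool_rot: [-3.094, -0.547, -0.0]
force: [-0.1, 0.1, -2.3]
finger_gap: 0.03
```

```bash
python3 st.py 5 10 15 20 25
```

```text
t 16.52 bore [ 0.4578 -0.2797  0.0914] s 21.0mm lateral(left+) -0.1mm yaw 20.0 rod 20.3  F_tool [-0.1 -0.1  2.3] T_tool [ 0.02 -0.1   0.03] gap 0.0300
+5: dp [ 0.104 -0.003 -0.012] twz -0.02
+10: dp [ 0.204 -0.003 -0.012] twz -0.02
+15: dp [ 0.304 -0.004 -0.012] twz -0.02
+20: dp [ 0.404 -0.004 -0.012] twz -0.02
+25: dp [ 0.504 -0.005 -0.012] twz -0.02
```

Emit:
{"method": "drive_tool", "body": {
  "dp": [
    [0.05, 0, 0],
    [0.1, 0, 0],
    [0.15, 0, 0],
    [0.2, 0, 0],
    [0.24, 0, 0],
    [0.24, 0, 0]
  ],
  "twist": [
    [0, 0, 0],
    [0, 0, 0],
    [0, 0, 0],
    [0, 0, 0],
    [0, 0, 0],
    [0, 0, 0]
  ]
}}

```text
time: 17.27
ee_pos: [0.4708, -0.275, 0.0474]
tool_rot: [-3.094, -0.547, -0.0]
force: [0.7, -0.6, -2.9]
finger_gap: 0.03
```

Emit:
{"method": "drive_tool", "body": {
  "dp": [
    [0.04, 0, 0],
    [0.08, 0, 0],
    [0.12, 0, 0],
    [0.12, 0, 0]
  ],
  "twist": [
    [0, 0, -0.03],
    [0, 0, -0.06],
    [0, 0, -0.1],
    [0, 0, -0.1]
  ]
}}

```text
time: 17.77
ee_pos: [0.4764, -0.273, 0.0474]
tool_rot: [-3.089, -0.574, -0.0]
force: [0.8, -0.0, -3.2]
finger_gap: 0.0299
```

```bash
python3 st.py 2 4 6 8 10 12 15
```

```text
t 17.77 bore [ 0.4747 -0.2737  0.0914] s 39.0mm lateral(left+) -0.3mm yaw 21.0 rod 20.3  F_tool [0.8 0.3 3.2] T_tool [ 0.01 -0.14  0.06] gap 0.0299
+2: dp [ 0.045 -0.004 -0.012] twz 0.08
+4: dp [ 0.085 -0.003 -0.012] twz 0.08
+6: dp [ 0.125 -0.003 -0.012] twz 0.08
+8: dp [ 0.165 -0.002 -0.012] twz 0.08
+10: dp [ 0.205 -0.002 -0.012] twz 0.08
+12: dp [ 0.245 -0.001 -0.012] twz 0.08
+15: dp [ 0.305 -0.003 -0.012] twz -0.12
```

```bash
python3 - <<'E'
s=open('rod.py').read()
s=s.replace("def path(","def raw(")+'''
def path(v,s):
    "as seen by a 26 mm carriage: centreline averaged over its length"
    return np.mean([raw(v,np.atleast_1d(s)+d) for d in np.linspace(-.011,.011,9)],0)
'''
open('rod.py','w').write(s)
E
python3 st.py 2 4 6 8 10 12 14 16
```

```text
t 17.77 bore [ 0.4747 -0.2737  0.0914] s 39.0mm lateral(left+) -0.3mm yaw 21.0 rod 20.3  F_tool [0.8 0.3 3.2] T_tool [ 0.01 -0.14  0.06] gap 0.0299
+2: dp [ 0.045 -0.004 -0.012] twz 0.07
+4: dp [ 0.085 -0.004 -0.012] twz 0.06
+6: dp [ 0.125 -0.004 -0.012] twz 0.02
+8: dp [ 0.165 -0.004 -0.012] twz -0.02
+10: dp [ 0.205 -0.004 -0.012] twz -0.07
+12: dp [ 0.245 -0.005 -0.012] twz -0.13
+14: dp [ 0.285 -0.007 -0.012] twz -0.21
+16: dp [ 0.324 -0.01  -0.012] twz -0.30
```

Emit:
{"method": "drive_tool", "body": {
  "dp": [
    [0.04, -0.003, 0],
    [0.08, -0.004, 0],
    [0.12, -0.004, 0],
    [0.16, -0.004, 0],
    [0.2, -0.004, 0],
    [0.25, -0.005, 0],
    [0.25, -0.005, 0]
  ],
  "twist": [
    [0, 0, 0],
    [0, 0, 0],
    [0, 0, 0],
    [0, 0, 0],
    [0, 0, -0.08],
    [0, 0, -0.15],
    [0, 0, -0.15]
  ]
}}

```text
time: 18.65
ee_pos: [0.488, -0.2683, 0.0474]
tool_rot: [-3.081, -0.614, -0.0]
force: [0.5, 0.5, -2.3]
finger_gap: 0.0297
```

```bash
python3 st.py 2 4 6 8 10 12 14 16
```

```text
t 18.65 bore [ 0.4863 -0.269   0.0914] s 51.5mm lateral(left+) -0.0mm yaw 22.6 rod 22.6  F_tool [ 0.7 -0.3  2.3] T_tool [-0.03 -0.13 -0.04] gap 0.0297
+2: dp [ 0.044 -0.001 -0.012] twz -0.08
+4: dp [ 0.084 -0.003 -0.012] twz -0.17
+6: dp [ 0.124 -0.005 -0.012] twz -0.28
+8: dp [ 0.164 -0.008 -0.012] twz -0.39
+10: dp [ 0.203 -0.012 -0.012] twz -0.51
+12: dp [ 0.243 -0.017 -0.012] twz -0.65
+14: dp [ 0.282 -0.023 -0.012] twz -0.80
+16: dp [ 0.321 -0.03  -0.012] twz -0.94
```

Still free. I'm continuing into the bend.

Emit:
{"method": "drive_tool", "body": {
  "dp": [
    [0.04, -0.001, 0],
    [0.084, -0.003, 0],
    [0.124, -0.005, 0],
    [0.164, -0.008, 0],
    [0.203, -0.012, 0],
    [0.203, -0.012, 0]
  ],
  "twist": [
    [0, 0, -0.08],
    [0, 0, -0.17],
    [0, 0, -0.28],
    [0, 0, -0.39],
    [0, 0, -0.51],
    [0, 0, -0.51]
  ]
}}

```text
time: 19.4
ee_pos: [0.497, -0.2638, 0.0474]
tool_rot: [-3.05, -0.751, -0.0]
force: [-0.5, 0.7, -2.3]
finger_gap: 0.0298
```

```bash
python3 st.py 2 4 6 8 10 12 14 16
```

```text
t 19.40 bore [ 0.4954 -0.2647  0.0914] s 61.5mm lateral(left+) 0.0mm yaw 27.7 rod 27.7  F_tool [-0.2 -0.8  2.3] T_tool [-0.03 -0.13 -0.01] gap 0.0298
+2: dp [ 0.041 -0.001 -0.012] twz -0.14
+4: dp [ 0.081 -0.003 -0.012] twz -0.28
+6: dp [ 0.121 -0.007 -0.012] twz -0.43
+8: dp [ 0.16  -0.011 -0.012] twz -0.57
+10: dp [ 0.2   -0.016 -0.012] twz -0.71
+12: dp [ 0.239 -0.023 -0.012] twz -0.86
+14: dp [ 0.278 -0.03  -0.012] twz -1.00
+16: dp [ 0.317 -0.038 -0.012] twz -1.14
```

```bash
python3 - <<'E'
from h import *
s,p,im=snap("wrist","w7")
A=cv2.resize(im[0:330,120:440],(582,600),interpolation=cv2.INTER_CUBIC)
v=np.load("rod.npy");import rod
P=rod.raw(v,np.arange(0,.26,.01));u=(proj(p,np.c_[P[:,:2],np.full(len(P),.092)])-[120,0])*1.818
for a in u: cv2.circle(A,tuple(int(i) for i in a),2,(255,0,0),-1)
cv2.imwrite("pics/w7b.png",A[:,:,::-1])
E
```

```text
(no output)
```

View pics/w7b.png

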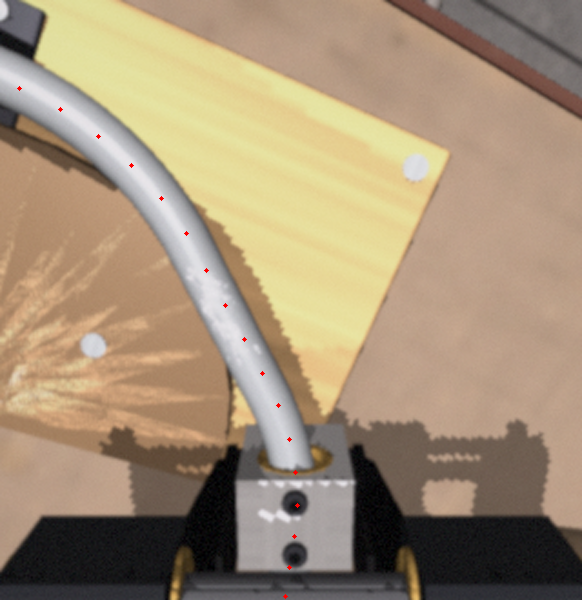

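The wrist view confirms the carriage is threaded, with the rod in the bore at about (292,465). The model dots lie close to the rod's centreline out to (20,88). I'll refit the rod ahead from its edges in this picture.

```bash
cat > refit.py <<'E'
import sys
from rod import *
from scipy.ndimage import map_coordinates
def centre(name,v,s):
    "lateral offset of seen rod from model, in mm (left +), by edge gradients"
    p=np.load(f"pics/{name}.npy",allow_pickle=True).item();im=cv2.cvtColor(cv2.imread(f"pics/{name}.png"),cv2.COLOR_BGR2LAB).astype(float)
    P=raw(v,s);d=np.arange(-.011,.0111,.00025);out=[]
    for x,y,t in P:
        n=np.array([-np.sin(t),np.cos(t)])
        X=np.c_[x+d*n[0],y+d*n[1],np.full(len(d),.092)];u=proj(p,X)
        if u.min()<2 or u[:,0].max()>557 or u[:,1].max()>417: out.append(np.nan);continue
        b=map_coordinates(im[:,:,2],[u[:,1],u[:,0]],order=1)  # b: grey rod ~128, wood/bench yellowish
        m=b<(b.min()+np.percentile(b,95))/2
        i=np.where(m)[0]; w=(i[-1]-i[0]+1)*.25
        out.append((d[i[0]]+d[i[-1]])/2*1e3 if 9<w<14.5 else np.nan)
    return np.array(out)
if __name__=="__main__":
    name,a,b=sys.argv[1],float(sys.argv[2])/1e3,float(sys.argv[3])/1e3
    v=np.load("rod.npy");s=np.arange(a,b,.004);e=centre(name,v,s);print(np.c_[s*1e3,e].round(1).tolist())
    ok=~np.isnan(e);P=raw(v,s[ok]);T=P[:,:2]+(e[ok]/1e3)[:,None]*np.c_[-np.sin(P[:,2]),np.cos(P[:,2])]
    S=np.arange(0,.27,.0005)
    def res(w):
        Q=raw(w,S);r=[]
        for t in T:
            i=np.argmin(((Q[:,:2]-t)**2).sum(1));r.append((t-Q[i,:2])@[-np.sin(Q[i,2]),np.cos(Q[i,2])]/.0005)
        sg=np.r_[.001,.001,np.radians(1),.003,np.radians(2),.006,np.radians(3)]
        return np.r_[r,(w-v)/sg]
    f=least_squares(res,v,x_scale=np.r_[.01,.01,.1,.01,.1,.01,.1],diff_step=1e-4,loss="soft_l1")
    w=f.x;print(w[:2],np.degrees(w[2]),w[3],np.degrees(w[4]),w[5],np.degrees(w[6]),"res mm",(f.fun[:len(T)]*.5).round(1))
    np.save("rod_new.npy",w)
E
python3 refit.py w7 78 190; cp rod.npy rod0.npy; cp rod_new.npy rod.npy;  python3 st.py 2 4 6 8 10 12 14 16
```

```text
[[78.0, nan], [82.0, nan], [86.0, nan], [90.0, 1.4], [94.0, 1.4], [98.0, 1.5], [102.0, 2.3], [106.0, 1.6], [110.0, 1.5], [114.0, 1.4], [118.0, 1.3], [122.0, 1.3], [126.0, 1.3], [130.0, 1.3], [134.0, 1.1], [138.0, 0.9], [142.0, 0.6], [146.0, 0.8], [150.0, 0.6], [154.0, 0.4], [158.0, 0.4], [162.0, 0.9], [166.0, 1.3], [170.0, nan], [174.0, nan], [178.0, nan], [182.0, nan], [186.0, nan]]
[ 0.438  -0.2866] 20.47498128109678 0.04943093694143586 33.12025444527259 0.038429007525999107 38.64400910085683 res mm [-0.1 -0.2 -0.1  0.7  0.1  0.1  0.  -0.   0.   0.1  0.2  0.1 -0.1 -0.3
 -0.1 -0.2 -0.4 -0.3  0.2  0.6]
t 19.45 bore [ 0.4954 -0.2647  0.0914] s 61.5mm lateral(left+) -0.8mm yaw 27.6 rod 29.1  F_tool [0.1 0.3 2.3] T_tool [-0.04 -0.13 -0.06] gap 0.0300
+2: dp [ 0.041 -0.019 -0.012] twz -0.29
+4: dp [ 0.081 -0.022 -0.012] twz -0.44
+6: dp [ 0.12  -0.026 -0.012] twz -0.58
+8: dp [ 0.16  -0.032 -0.012] twz -0.72
+10: dp [ 0.199 -0.038 -0.012] twz -0.86
+12: dp [ 0.238 -0.046 -0.012] twz -1.01
+14: dp [ 0.277 -0.054 -0.012] twz -1.15
+16: dp [ 0.316 -0.063 -0.012] twz -1.29
```

Emit:
{"method": "drive_tool", "body": {
  "dp": [
    [0.041, -0.014, 0],
    [0.081, -0.02, 0],
    [0.12, -0.024, 0],
    [0.16, -0.03, 0],
    [0.199, -0.036, 0],
    [0.238, -0.043, 0],
    [0.238, -0.043, 0]
  ],
  "twist": [
    [0, 0, -0.22],
    [0, 0, -0.4],
    [0, 0, -0.55],
    [0, 0, -0.7],
    [0, 0, -0.84],
    [0, 0, -0.98],
    [0, 0, -0.98]
  ]
}}

```text
time: 20.32
ee_pos: [0.5066, -0.2564, 0.0474]
tool_rot: [-2.975, -1.009, -0.0]
force: [0.5, 0.2, -0.8]
finger_gap: 0.0296
```

```bash
python3 st.py 2 4 6 8 10 12 14 16
```

```text
t 20.32 bore [ 0.5052 -0.2575  0.0914] s 73.5mm lateral(left+) -0.1mm yaw 37.5 rod 37.7  F_tool [0.5 0.2 0.8] T_tool [ 0.   -0.18 -0.01] gap 0.0296
+2: dp [ 0.038 -0.004 -0.012] twz -0.17
+4: dp [ 0.078 -0.007 -0.012] twz -0.31
+6: dp [ 0.118 -0.01  -0.012] twz -0.45
+8: dp [ 0.157 -0.015 -0.012] twz -0.60
+10: dp [ 0.197 -0.02  -0.012] twz -0.74
+12: dp [ 0.236 -0.027 -0.012] twz -0.88
+14: dp [ 0.275 -0.034 -0.012] twz -1.00
+16: dp [ 0.315 -0.042 -0.012] twz -1.12
```

Emit:
{"method": "drive_tool", "body": {
  "dp": [
    [0.04, -0.004, 0],
    [0.078, -0.007, 0],
    [0.118, -0.01, 0],
    [0.157, -0.015, 0],
    [0.197, -0.02, 0],
    [0.236, -0.027, 0],
    [0.275, -0.034, 0],
    [0.275, -0.034, 0]
  ],
  "twist": [
    [0, 0, -0.17],
    [0, 0, -0.31],
    [0, 0, -0.45],
    [0, 0, -0.6],
    [0, 0, -0.74],
    [0, 0, -0.88],
    [0, 0, -1.0],
    [0, 0, -1.0]
  ]
}}

```text
time: 21.32
ee_pos: [0.5164, -0.2467, 0.0474]
tool_rot: [-2.876, -1.264, -0.0]
force: [-0.7, -0.8, -2.4]
finger_gap: 0.0299
```

```bash
python3 st.py 2 4 6 8 10 12 14 16
```

```text
t 21.32 bore [ 0.5152 -0.248   0.0914] s 87.5mm lateral(left+) 0.0mm yaw 47.5 rod 47.5  F_tool [-1.   0.   2.4] T_tool [ 0.04 -0.11  0.02] gap 0.0299
+2: dp [ 0.041 -0.    -0.012] twz -0.12
+4: dp [ 0.081 -0.002 -0.012] twz -0.22
+6: dp [ 0.121 -0.005 -0.012] twz -0.31
+8: dp [ 0.16  -0.007 -0.012] twz -0.39
+10: dp [ 0.2   -0.011 -0.012] twz -0.45
+12: dp [ 0.24  -0.015 -0.012] twz -0.51
+14: dp [ 0.28  -0.018 -0.012] twz -0.55
+16: dp [ 0.32  -0.023 -0.012] twz -0.59
```

Emit:
{"method": "drive_tool", "body": {
  "dp": [
    [0.041, 0, 0],
    [0.081, -0.002, 0],
    [0.121, -0.005, 0],
    [0.16, -0.007, 0],
    [0.2, -0.011, 0],
    [0.24, -0.015, 0],
    [0.28, -0.018, 0],
    [0.28, -0.018, 0]
  ],
  "twist": [
    [0, 0, -0.12],
    [0, 0, -0.22],
    [0, 0, -0.31],
    [0, 0, -0.39],
    [0, 0, -0.45],
    [0, 0, -0.51],
    [0, 0, -0.55],
    [0, 0, -0.55]
  ]
}}

```text
time: 22.32
ee_pos: [0.5253, -0.2357, 0.0474]
tool_rot: [-2.812, -1.4, -0.0]
force: [0.2, 0.2, -2.3]
finger_gap: 0.03
```

```bash
python3 -c "
from h import *
snap('wrist','w8')"; python3 refit.py w8 110 240;  python3 st.py 2 4 6 8 10 12 14 16; echo NEW; cp rod.npy rod1.npy; cp rod_new.npy rod.npy; python3 st.py 2 6 10 16; cp rod1.npy rod.npy
```

```text
[[110.0, nan], [114.0, nan], [118.0, nan], [122.0, 0.0], [126.0, 0.1], [130.0, 0.0], [134.0, 0.1], [138.0, 0.0], [142.0, -0.1], [146.0, -0.2], [150.0, -0.2], [154.0, -0.4], [158.0, -0.4], [162.0, -0.4], [166.0, -0.6], [170.0, nan], [174.0, 0.5], [178.0, nan], [182.0, nan], [186.0, nan], [190.0, nan], [194.0, nan], [198.0, nan], [202.0, nan], [206.0, -0.2], [210.0, nan], [214.0, nan], [218.0, nan], [222.0, nan], [226.0, nan], [230.0, nan], [234.0, nan], [238.0, nan]]
[ 0.438  -0.2866] 20.477238243112712 0.04942249319445563 33.001305424801615 0.03909701092550103 39.25871879058972 res mm [ 0.   0.1  0.   0.2  0.1 -0.  -0.1 -0.1 -0.2 -0.1 -0.1 -0.3  0.9  0.1]
t 22.38 bore [ 0.5241 -0.2372  0.0914] s 101.5mm lateral(left+) -0.0mm yaw 52.9 rod 53.0  F_tool [-0.9 -0.   1.4] T_tool [ 0.04 -0.19  0.04] gap 0.0296
+2: dp [ 0.041 -0.001 -0.012] twz -0.04
+4: dp [ 0.081 -0.002 -0.012] twz -0.06
+6: dp [ 0.121 -0.002 -0.012] twz -0.07
+8: dp [ 0.161 -0.003 -0.012] twz -0.07
+10: dp [ 0.201 -0.003 -0.012] twz -0.07
+12: dp [ 0.241 -0.004 -0.012] twz -0.07
+14: dp [ 0.281 -0.004 -0.012] twz -0.07
+16: dp [ 0.321 -0.005 -0.012] twz -0.07
NEW
t 22.38 bore [ 0.5241 -0.2372  0.0914] s 101.5mm lateral(left+) -0.1mm yaw 52.9 rod 52.9  F_tool [-0.9 -0.   1.4] T_tool [ 0.04 -0.19  0.04] gap 0.0296
+2: dp [ 0.042 -0.002 -0.012] twz -0.03
+6: dp [ 0.122 -0.002 -0.012] twz -0.05
+10: dp [ 0.202 -0.003 -0.012] twz -0.05
+16: dp [ 0.322 -0.004 -0.012] twz -0.05
```

Excellent agreement to within 0.5 mm. I'm adopting the new fit and continuing along the middle straight.

```bash
cp rod_new.npy rod.npy; python3 st.py 4 8 12 16 20 24 28 32
```

```text
t 22.38 bore [ 0.5241 -0.2372  0.0914] s 101.5mm lateral(left+) -0.1mm yaw 52.9 rod 52.9  F_tool [-0.9 -0.   1.4] T_tool [ 0.04 -0.19  0.04] gap 0.0296
+4: dp [ 0.082 -0.002 -0.012] twz -0.05
+8: dp [ 0.162 -0.003 -0.012] twz -0.05
+12: dp [ 0.242 -0.004 -0.012] twz -0.05
+16: dp [ 0.322 -0.004 -0.012] twz -0.05
+20: dp [ 0.402 -0.005 -0.012] twz -0.05
+24: dp [ 0.482 -0.006 -0.012] twz -0.07
+28: dp [ 0.562 -0.008 -0.012] twz -0.13
+32: dp [ 0.642 -0.011 -0.012] twz -0.24
```

Emit:
{"method": "drive_tool", "body": {
  "dp": [
    [0.05, -0.002, 0],
    [0.1, -0.002, 0],
    [0.15, -0.003, 0],
    [0.2, -0.003, 0],
    [0.25, -0.004, 0],
    [0.3, -0.004, 0],
    [0.34, -0.005, 0],
    [0.34, -0.005, 0]
  ],
  "twist": [
    [0, 0, -0.04],
    [0, 0, -0.05],
    [0, 0, -0.05],
    [0, 0, -0.05],
    [0, 0, -0.05],
    [0, 0, -0.05],
    [0, 0, -0.05],
    [0, 0, -0.05]
  ]
}}

```text
time: 23.38
ee_pos: [0.5353, -0.222, 0.0474]
tool_rot: [-2.806, -1.412, -0.0]
force: [-0.3, -0.0, -1.3]
finger_gap: 0.0302
```

```bash
python3 st.py 2 4 6 8 10 12 14 16
```

```text
t 23.38 bore [ 0.5342 -0.2235  0.0914] s 118.5mm lateral(left+) 0.0mm yaw 53.4 rod 53.5  F_tool [-0.2 -0.2  1.3] T_tool [ 0.04 -0.14 -0.02] gap 0.0302
+2: dp [ 0.04   0.001 -0.012] twz -0.00
+4: dp [ 0.08   0.001 -0.012] twz -0.00
+6: dp [ 0.12   0.    -0.012] twz -0.01
+8: dp [ 0.16   0.    -0.012] twz -0.03
+10: dp [ 0.2   -0.    -0.012] twz -0.06
+12: dp [ 0.24  -0.001 -0.012] twz -0.10
+14: dp [ 0.28  -0.002 -0.012] twz -0.16
+16: dp [ 0.32  -0.004 -0.012] twz -0.22
```

Emit:
{"method": "drive_tool", "body": {
  "dp": [
    [0.04, 0, 0],
    [0.08, 0, 0],
    [0.12, 0, 0],
    [0.16, 0, 0],
    [0.2, 0, 0],
    [0.24, -0.001, 0],
    [0.28, -0.002, 0],
    [0.28, -0.002, 0]
  ],
  "twist": [
    [0, 0, 0],
    [0, 0, 0],
    [0, 0, -0.01],
    [0, 0, -0.03],
    [0, 0, -0.06],
    [0, 0, -0.1],
    [0, 0, -0.16],
    [0, 0, -0.16]
  ]
}}

```text
time: 24.38
ee_pos: [0.5436, -0.2107, 0.0474]
tool_rot: [-2.786, -1.452, -0.0]
force: [0.5, -0.1, -2.8]
finger_gap: 0.0301
```

```bash
python3 -c "
from h import *
snap('wrist','w9')"; python3 refit.py w9 140 250;  python3 st.py 2 4 6 8 10 12 14 16; echo NEW; cp rod.npy rod1.npy; cp rod_new.npy rod.npy; python3 st.py 2 6 10 16; cp rod1.npy rod.npy
```

```text
[[140.0, nan], [144.0, nan], [148.0, nan], [152.0, -0.5], [156.0, nan], [160.0, nan], [164.0, -0.5], [168.0, -0.4], [172.0, 0.0], [176.0, -0.4], [180.0, -0.4], [184.0, -0.5], [188.0, -0.5], [192.0, -0.6], [196.0, -0.2], [200.0, -0.1], [204.0, 0.0], [208.0, 0.1], [212.0, 0.3], [216.0, nan], [220.0, nan], [224.0, nan], [228.0, nan], [232.0, nan], [236.0, nan], [240.0, 2.4], [244.0, 1.6], [248.0, 1.9]]
[ 0.438  -0.2867] 20.427618031716545 0.049982435149043616 33.478298242120175 0.03914869070417496 41.322499058407864 res mm [-0.2 -0.1  0.   0.4  0.1  0.1 -0.  -0.  -0.2  0.1  0.  -0.  -0.1 -0.1
  0.8 -0.2 -0.1]
t 24.43 bore [ 0.5425 -0.2122  0.0914] s 132.5mm lateral(left+) -0.0mm yaw 55.0 rod 55.0  F_tool [-0.   0.6  1.5] T_tool [ 0.06 -0.13  0.02] gap 0.0297
+2: dp [ 0.041 -0.001 -0.012] twz -0.06
+4: dp [ 0.081 -0.002 -0.012] twz -0.14
+6: dp [ 0.121 -0.004 -0.012] twz -0.23
+8: dp [ 0.161 -0.006 -0.012] twz -0.33
+10: dp [ 0.201 -0.01  -0.012] twz -0.44
+12: dp [ 0.24  -0.014 -0.012] twz -0.56
+14: dp [ 0.28  -0.019 -0.012] twz -0.70
+16: dp [ 0.319 -0.025 -0.012] twz -0.84
NEW
t 24.43 bore [ 0.5425 -0.2122  0.0914] s 132.5mm lateral(left+) 0.2mm yaw 55.0 rod 55.1  F_tool [-0.   0.6  1.5] T_tool [ 0.06 -0.13  0.02] gap 0.0297
+2: dp [ 0.038  0.004 -0.012] twz -0.06
+6: dp [ 0.118  0.001 -0.012] twz -0.21
+10: dp [ 0.198 -0.004 -0.012] twz -0.41
+16: dp [ 0.317 -0.019 -0.012] twz -0.79
```

```bash
cp rod_new.npy rod.npy; python3 st.py 8 12 14
```

```text
t 24.43 bore [ 0.5425 -0.2122  0.0914] s 132.5mm lateral(left+) 0.2mm yaw 55.0 rod 55.1  F_tool [-0.   0.6  1.5] T_tool [ 0.06 -0.13  0.02] gap 0.0297
+8: dp [ 0.158 -0.001 -0.012] twz -0.30
+12: dp [ 0.238 -0.008 -0.012] twz -0.52
+14: dp [ 0.277 -0.013 -0.012] twz -0.65
```

Emit:
{"method": "drive_tool", "body": {
  "dp": [
    [0.039, 0.002, 0],
    [0.079, 0.001, 0],
    [0.118, 0, 0],
    [0.158, -0.001, 0],
    [0.198, -0.005, 0],
    [0.238, -0.009, 0],
    [0.277, -0.014, 0],
    [0.277, -0.014, 0]
  ],
  "twist": [
    [0, 0, -0.06],
    [0, 0, -0.13],
    [0, 0, -0.21],
    [0, 0, -0.31],
    [0, 0, -0.41],
    [0, 0, -0.53],
    [0, 0, -0.66],
    [0, 0, -0.66]
  ]
}}

```text
time: 25.42
ee_pos: [0.5509, -0.1989, 0.0474]
tool_rot: [-2.698, -1.61, -0.0]
force: [-0.7, 0.9, -1.2]
finger_gap: 0.0298
```

```bash
python3 st.py 2 4 6 8 10 12 14 16
```

```text
t 25.43 bore [ 0.5501 -0.2005  0.0914] s 146.5mm lateral(left+) 0.1mm yaw 61.7 rod 61.5  F_tool [ 0.5 -1.   1.2] T_tool [-0.   -0.14 -0.03] gap 0.0298
+2: dp [ 0.038 -0.    -0.012] twz -0.13
+4: dp [ 0.078 -0.002 -0.012] twz -0.27
+6: dp [ 0.118 -0.006 -0.012] twz -0.41
+8: dp [ 0.157 -0.01  -0.012] twz -0.56
+10: dp [ 0.197 -0.015 -0.012] twz -0.70
+12: dp [ 0.236 -0.022 -0.012] twz -0.84
+14: dp [ 0.275 -0.029 -0.012] twz -0.99
+16: dp [ 0.314 -0.037 -0.012] twz -1.13
```

Emit:
{"method": "drive_tool", "body": {
  "dp": [
    [0.038, 0, 0],
    [0.078, -0.002, 0],
    [0.118, -0.006, 0],
    [0.157, -0.01, 0],
    [0.197, -0.015, 0],
    [0.236, -0.022, 0],
    [0.275, -0.029, 0],
    [0.275, -0.029, 0]
  ],
  "twist": [
    [0, 0, -0.13],
    [0, 0, -0.27],
    [0, 0, -0.41],
    [0, 0, -0.56],
    [0, 0, -0.7],
    [0, 0, -0.84],
    [0, 0, -0.99],
    [0, 0, -0.99]
  ]
}}

```text
time: 26.42
ee_pos: [0.5561, -0.1862, 0.0474]
tool_rot: [-2.549, -1.837, -0.0]
force: [0.6, -0.6, -2.3]
finger_gap: 0.0299
```

```bash
python3 st.py 2 4 6 8 10 12 14 16
```

```text
t 26.43 bore [ 0.5556 -0.1879  0.0914] s 160.5mm lateral(left+) 0.0mm yaw 71.6 rod 71.5  F_tool [-0.4  0.8  2.3] T_tool [ 0.04 -0.14  0.01] gap 0.0299
+2: dp [ 0.041 -0.001 -0.011] twz -0.14
+4: dp [ 0.08  -0.003 -0.011] twz -0.28
+6: dp [ 0.12  -0.007 -0.011] twz -0.43
+8: dp [ 0.16  -0.011 -0.011] twz -0.57
+10: dp [ 0.199 -0.016 -0.011] twz -0.71
+12: dp [ 0.239 -0.023 -0.011] twz -0.86
+14: dp [ 0.278 -0.03  -0.011] twz -1.00
+16: dp [ 0.317 -0.038 -0.011] twz -1.14
```

Emit:
{"method": "drive_tool", "body": {
  "dp": [
    [0.04, -0.001, 0],
    [0.08, -0.003, 0],
    [0.12, -0.007, 0],
    [0.16, -0.011, 0],
    [0.199, -0.016, 0],
    [0.239, -0.023, 0],
    [0.278, -0.03, 0],
    [0.278, -0.03, 0]
  ],
  "twist": [
    [0, 0, -0.14],
    [0, 0, -0.28],
    [0, 0, -0.43],
    [0, 0, -0.57],
    [0, 0, -0.71],
    [0, 0, -0.86],
    [0, 0, -1.0],
    [0, 0, -1.0]
  ]
}}

```text
time: 27.42
ee_pos: [0.5591, -0.1725, 0.0474]
tool_rot: [-2.379, -2.052, -0.0]
force: [0.3, 0.2, -2.1]
finger_gap: 0.0297
```

```bash
python3 - <<'E'
from h import *
s,p,im=snap('wrist','w10')
A=cv2.resize(im[0:330,120:440],(582,600),interpolation=cv2.INTER_CUBIC)
cv2.imwrite("pics/w10b.png",A[:,:,::-1])
E
python3 refit.py w10 180 275;python3 st.py 2 4 6 8 10 12 14 16; echo NEW; cp rod.npy rod1.npy; cp rod_new.npy rod.npy; python3 st.py 2 4 6 8 10 12 14 16; cp rod1.npy rod.npy
```

```text
[[180.0, nan], [184.0, nan], [188.0, nan], [192.0, nan], [196.0, nan], [200.0, nan], [204.0, -0.2], [208.0, 0.9], [212.0, 0.6], [216.0, 0.5], [220.0, 0.5], [224.0, 0.5], [228.0, nan], [232.0, nan], [236.0, nan], [240.0, nan], [244.0, nan], [248.0, -0.4], [252.0, 0.8], [256.0, nan], [260.0, nan], [264.0, 0.1], [268.0, nan], [272.0, nan]]
[ 0.438  -0.2867] 20.447271381403933 0.049771608883510156 33.403738452769225 0.03857268742664812 41.04280893157192 res mm [-0.8  0.4  0.1  0.   0.   0.1 -0.7  0.5 -0.1]
t 27.48 bore [ 0.5588 -0.1744  0.0914] s 174.5mm lateral(left+) 0.0mm yaw 81.5 rod 81.6  F_tool [-0.9  0.5  2.1] T_tool [ 0.07 -0.1   0.02] gap 0.0299
+2: dp [ 0.041 -0.001 -0.012] twz -0.15
+4: dp [ 0.081 -0.004 -0.012] twz -0.29
+6: dp [ 0.121 -0.007 -0.012] twz -0.43
+8: dp [ 0.16  -0.012 -0.012] twz -0.58
+10: dp [ 0.2   -0.017 -0.012] twz -0.70
+12: dp [ 0.239 -0.023 -0.012] twz -0.82
+14: dp [ 0.278 -0.03  -0.012] twz -0.93
+16: dp [ 0.318 -0.037 -0.012] twz -1.03
NEW
t 27.48 bore [ 0.5588 -0.1744  0.0914] s 174.0mm lateral(left+) -0.5mm yaw 81.5 rod 81.8  F_tool [-0.9  0.5  2.1] T_tool [ 0.07 -0.1   0.02] gap 0.0299
+2: dp [ 0.035 -0.011 -0.012] twz -0.17
+4: dp [ 0.075 -0.014 -0.012] twz -0.31
+6: dp [ 0.114 -0.017 -0.012] twz -0.46
+8: dp [ 0.154 -0.022 -0.012] twz -0.59
+10: dp [ 0.193 -0.027 -0.012] twz -0.72
+12: dp [ 0.233 -0.033 -0.012] twz -0.83
+14: dp [ 0.272 -0.04  -0.012] twz -0.93
+16: dp [ 0.311 -0.047 -0.012] twz -1.03
```

View pics/w10b.png

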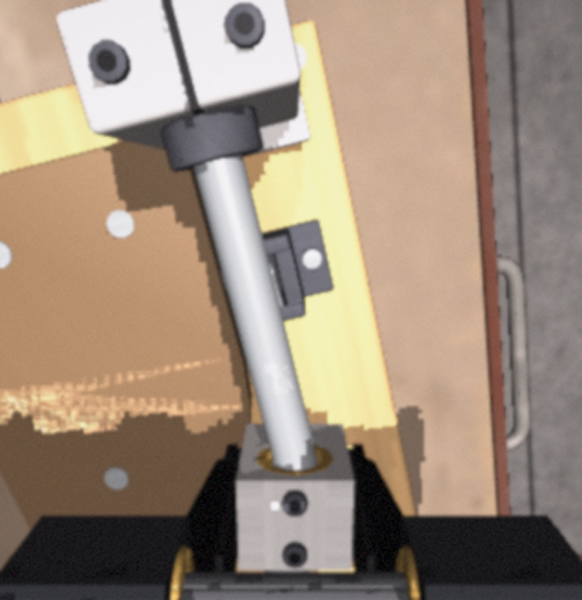

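The wrist view shows the last straight running from the bore (293,460) up to the dark stop collar, whose face is at about (214,160) against the post. The latch housing is under the rod at about (290,270), with its spring bolt. I'll work out where home is.

```bash
cp rod_new.npy rod.npy; python3 - <<'E'
from rod import *
p=np.load("pics/w10.npy",allow_pickle=True).item();v=np.load("rod.npy")
S=np.arange(.15,.3,.0005);P=raw(v,S)
for px in [[167,165],[260,152],[214,158]]:
    X=back(p,np.array([px])/1.818+[120,0],.092)[0];i=np.argmin(((P[:,:2]-X[:2])**2).sum(1));print(X,S[i])
d=v[3]+.08*v[4]+v[5]+.08*v[6];print("L3 start",d,"end yaw",np.degrees(v[2]+v[4]+v[6]))
E
python3 st.py 2 4 6 8 10 12 14
```

```text
[ 0.5415 -0.0815  0.092 ] 0.26850000000000007
[ 0.5638 -0.0818  0.092 ] 0.2660000000000001
[ 0.5528 -0.0815  0.092 ] 0.26750000000000007
L3 start 0.1922912857980563 end yaw 94.89381876574507
t 27.48 bore [ 0.5588 -0.1744  0.0914] s 174.0mm lateral(left+) -0.5mm yaw 81.5 rod 81.8  F_tool [-0.9  0.5  2.1] T_tool [ 0.07 -0.1   0.02] gap 0.0299
+2: dp [ 0.035 -0.011 -0.012] twz -0.17
+4: dp [ 0.075 -0.014 -0.012] twz -0.31
+6: dp [ 0.114 -0.017 -0.012] twz -0.46
+8: dp [ 0.154 -0.022 -0.012] twz -0.59
+10: dp [ 0.193 -0.027 -0.012] twz -0.72
+12: dp [ 0.233 -0.033 -0.012] twz -0.83
+14: dp [ 0.272 -0.04  -0.012] twz -0.93
```

Emit:
{"method": "drive_tool", "body": {
  "dp": [
    [0.036, -0.006, 0],
    [0.076, -0.01, 0],
    [0.115, -0.014, 0],
    [0.155, -0.018, 0],
    [0.195, -0.023, 0],
    [0.235, -0.029, 0],
    [0.274, -0.036, 0],
    [0.274, -0.036, 0]
  ],
  "twist": [
    [0, 0, -0.16],
    [0, 0, -0.3],
    [0, 0, -0.45],
    [0, 0, -0.58],
    [0, 0, -0.71],
    [0, 0, -0.82],
    [0, 0, -0.93],
    [0, 0, -0.93]
  ]
}}

```text
time: 28.48
ee_pos: [0.5593, -0.1586, 0.0474]
tool_rot: [-2.205, -2.238, -0.0]
force: [0.0, 0.7, -1.1]
finger_gap: 0.0297
```

```bash
python3 st.py 2 4 6 8 10 12 14 16
```

```text
t 28.48 bore [ 0.5594 -0.1605  0.0914] s 188.0mm lateral(left+) -0.2mm yaw 90.9 rod 90.9  F_tool [0.7 0.  1.1] T_tool [ 0.03 -0.07  0.03] gap 0.0297
+2: dp [ 0.036 -0.005 -0.011] twz -0.09
+4: dp [ 0.076 -0.007 -0.011] twz -0.17
+6: dp [ 0.116 -0.009 -0.011] twz -0.24
+8: dp [ 0.156 -0.011 -0.011] twz -0.30
+10: dp [ 0.196 -0.013 -0.011] twz -0.34
+12: dp [ 0.236 -0.016 -0.011] twz -0.37
+14: dp [ 0.276 -0.019 -0.011] twz -0.39
+16: dp [ 0.316 -0.022 -0.011] twz -0.40
```

Emit:
{"method": "drive_tool", "body": {
  "dp": [
    [0.038, -0.004, 0],
    [0.078, -0.006, 0],
    [0.118, -0.009, 0],
    [0.157, -0.011, 0],
    [0.197, -0.013, 0],
    [0.237, -0.016, 0],
    [0.316, -0.021, 0],
    [0.316, -0.021, 0]
  ],
  "twist": [
    [0, 0, -0.09],
    [0, 0, -0.17],
    [0, 0, -0.24],
    [0, 0, -0.3],
    [0, 0, -0.34],
    [0, 0, -0.37],
    [0, 0, -0.4],
    [0, 0, -0.4]
  ]
}}

```text
time: 29.48
ee_pos: [0.558, -0.1427, 0.0474]
tool_rot: [-2.125, -2.313, -0.0]
force: [0.7, 0.6, -2.2]
finger_gap: 0.0295
```

```bash
python3 -c "
from h import *
snap('wrist','w11')"; python3 refit.py w11 222 260;python3 st.py 4 8 12 16 20
```

```text
[[222.0, nan], [226.0, -0.7], [230.0, -0.7], [234.0, nan], [238.0, nan], [242.0, nan], [246.0, nan], [250.0, nan], [254.0, nan], [258.0, nan]]
[ 0.438  -0.2867] 20.397866712850547 0.04993582314948201 33.32593058760566 0.03902053916578277 40.95544669625884 res mm [-0.  0.]
t 29.52 bore [ 0.5582 -0.1447  0.0914] s 204.0mm lateral(left+) -0.0mm yaw 94.8 rod 94.9  F_tool [-0.6 -1.3  1.7] T_tool [ 0.05 -0.09  0.05] gap 0.0298
+4: dp [ 0.08  -0.001 -0.011] twz -0.00
+8: dp [ 0.16  -0.001 -0.011] twz -0.00
+12: dp [ 0.24  -0.001 -0.011] twz -0.00
+16: dp [ 0.32  -0.001 -0.011] twz -0.00
+20: dp [ 0.4   -0.001 -0.011] twz -0.00
```

Emit:
{"method": "drive_tool", "body": {
  "dp": [
    [0.05, 0, 0],
    [0.1, 0, 0],
    [0.15, 0, 0],
    [0.2, 0, 0],
    [0.25, 0, 0],
    [0.25, 0, 0]
  ],
  "twist": [
    [0, 0, 0],
    [0, 0, 0],
    [0, 0, 0],
    [0, 0, 0],
    [0, 0, 0],
    [0, 0, 0]
  ]
}}

```text
time: 30.28
ee_pos: [0.5575, -0.1307, 0.0478]
tool_rot: [2.125, 2.312, 0.001]
force: [1.8, -2.4, 2.8]
finger_gap: 0.0298
```

Emit:
{"method": "drive_tool", "body": {
  "dp": [
    [0.03, 0, 0],
    [0.06, 0, 0],
    [0.09, 0, 0],
    [0.12, 0, 0],
    [0.12, 0, 0]
  ],
  "twist": [
    [0, 0, 0],
    [0, 0, 0],
    [0, 0, 0],
    [0, 0, 0],
    [0, 0, 0]
  ]
}}

```text
time: 30.9
ee_pos: [0.5568, -0.1247, 0.0477]
tool_rot: [2.126, 2.312, 0.001]
force: [1.2, -1.6, 4.1]
finger_gap: 0.0296
```

```bash
python3 st.py 4 8 12 16 20
```

```text
t 30.90 bore [ 0.557  -0.1265  0.0917] s 222.0mm lateral(left+) -0.3mm yaw 94.8 rod 94.9  F_tool [-1.7  1.1 -4.1] T_tool [-0.26 -0.43  0.01] gap 0.0296
+4: dp [ 0.075 -0.008 -0.005] twz -0.01
+8: dp [ 0.155 -0.008 -0.005] twz -0.01
+12: dp [ 0.235 -0.008 -0.005] twz -0.01
+16: dp [ 0.315 -0.008 -0.005] twz -0.01
+20: dp [ 0.395 -0.008 -0.005] twz -0.01
```

Emit:
{"method": "drive_tool", "body": {
  "dp": [
    [0.05, 0, 0],
    [0.1, 0, 0],
    [0.15, 0, 0],
    [0.2, 0, 0],
    [0.25, 0, 0],
    [0.3, 0, 0],
    [0.35, 0, 0],
    [0.35, 0, 0]
  ],
  "twist": [
    [0, 0, 0],
    [0, 0, 0],
    [0, 0, 0],
    [0, 0, 0],
    [0, 0, 0],
    [0, 0, 0],
    [0, 0, 0],
    [0, 0, 0]
  ]
}}

```text
time: 31.9
ee_pos: [0.5549, -0.1065, 0.0474]
tool_rot: [-2.125, -2.312, -0.001]
force: [0.2, 2.6, 4.4]
finger_gap: 0.0296
```

```bash
python3 st.py 4 8 12 16
```

```text
t 31.90 bore [ 0.5551 -0.1083  0.0914] s 240.5mm lateral(left+) 0.0mm yaw 94.8 rod 94.9  F_tool [ 2.6  0.4 -4.4] T_tool [-0.19  0.29 -0.01] gap 0.0296
+4: dp [ 0.08   0.    -0.013] twz -0.01
+8: dp [ 0.16   0.    -0.013] twz -0.01
+12: dp [ 0.24  -0.    -0.013] twz -0.01
+16: dp [ 0.32  -0.    -0.013] twz -0.01
```

Emit:
{"method": "drive_tool", "body": {
  "dp": [
    [0.04, 0, 0],
    [0.08, 0, 0],
    [0.12, 0, 0],
    [0.16, 0, 0],
    [0.16, 0, 0]
  ],
  "twist": [
    [0, 0, 0],
    [0, 0, 0],
    [0, 0, 0],
    [0, 0, 0],
    [0, 0, 0]
  ]
}}

```text
time: 32.52
ee_pos: [0.5539, -0.0982, 0.0472]
tool_rot: [-2.125, -2.312, -0.001]
force: [-0.5, 5.7, 4.1]
finger_gap: 0.0299
```

Emit:
{"method": "drive_tool", "body": {
  "dp": [
    [0.02, 0, 0],
    [0.04, 0, 0],
    [0.05, 0, 0]
  ],
  "twist": [
    [0, 0, 0],
    [0, 0, 0],
    [0, 0, 0]
  ]
}}

```text
time: 32.9
ee_pos: [0.5538, -0.0966, 0.047]
tool_rot: [-2.125, -2.313, 0.001]
force: [-0.4, 0.4, -1.9]
finger_gap: 0.0299
```

```bash
python3 st.py
```

```text
t 32.90 bore [ 0.554  -0.0984  0.091 ] s 250.5mm lateral(left+) 0.2mm yaw 94.8 rod 94.9  F_tool [ 0.4 -0.4  1.9] T_tool [ 0.02  0.11 -0.01] gap 0.0299
```

The latch's lift has vanished (+4 N back to −1.9 N), so it has snapped up. Now I ease the carriage against the stop.

Emit:
{"method": "drive_tool", "body": {
  "dp": [
    [0.01, 0, -0.005],
    [0.03, 0, -0.01],
    [0.03, 0, -0.01]
  ],
  "twist": [
    [0, 0, 0],
    [0, 0, 0],
    [0, 0, 0]
  ]
}}

```text
time: 33.28
ee_pos: [0.554, -0.0953, 0.0479]
tool_rot: [-2.126, -2.313, 0.0]
force: [-0.4, -0.1, -1.1]
finger_gap: 0.03
```

Emit:
{"method": "drive_tool", "body": {
  "dp": [
    [0.01, 0, 0],
    [0.02, 0, 0],
    [0.02, 0, 0]
  ],
  "twist": [
    [0, 0, 0],
    [0, 0, 0],
    [0, 0, 0]
  ]
}}

```text
time: 33.65
ee_pos: [0.5539, -0.0942, 0.0479]
tool_rot: [2.126, 2.313, 0.0]
force: [-0.7, -1.0, -1.7]
finger_gap: 0.0296
```

Emit:
{"method": "drive_tool", "body": {
  "dp": [
    [0.01, 0, 0],
    [0.015, 0, 0],
    [0.015, 0, 0]
  ],
  "twist": [
    [0, 0, 0],
    [0, 0, 0],
    [0, 0, 0]
  ]
}}

```text
time: 34.02
ee_pos: [0.5539, -0.0936, 0.0479]
tool_rot: [2.126, 2.313, 0.0]
force: [-0.8, -1.4, -2.3]
finger_gap: 0.0302
```

```bash
python3 st.py
```

```text
t 34.02 bore [ 0.554  -0.0953  0.0919] s 253.5mm lateral(left+) -0.1mm yaw 94.8 rod 94.9  F_tool [-1.4 -0.9  2.3] T_tool [ 0.09 -0.33 -0.03] gap 0.0302
```

Emit:
{"method": "drive_tool", "body": {
  "dp": [
    [0.01, 0, 0],
    [0.015, 0, 0],
    [0.015, 0, 0]
  ],
  "twist": [
    [0, 0, 0],
    [0, 0, 0],
    [0, 0, 0]
  ]
}}

```text
time: 34.4
ee_pos: [0.5539, -0.0935, 0.0479]
tool_rot: [2.125, 2.313, -0.001]
force: [-0.3, -7.6, -3.0]
finger_gap: 0.0297
```

```bash
python3 st.py
```

```text
t 34.40 bore [ 0.554  -0.0953  0.0919] s 253.5mm lateral(left+) -0.1mm yaw 94.8 rod 94.9  F_tool [-7.5 -1.   3. ] T_tool [ 0.32 -1.32 -0.05] gap 0.0297
```

Emit:
{"method": "drive_tool", "body": {
  "dp": [
    [-0.015, 0, 0.01],
    [-0.02, 0, 0.025],
    [-0.02, 0, 0.025]
  ],
  "twist": [
    [0, 0, 0],
    [0, 0, 0],
    [0, 0, 0]
  ]
}}

```text
time: 34.78
ee_pos: [0.5538, -0.0935, 0.0465]
tool_rot: [-2.126, -2.313, -0.0]
force: [-0.6, 0.0, -2.5]
finger_gap: 0.0297
```

Emit:
{"method": "drive_tool", "body": {
  "dp": [
    [0, 0, 0],
    [0, 0, 0],
    [0, 0, 0],
    [0, 0, 0],
    [0, 0, 0],
    [0, 0, 0],
    [0, 0, 0],
    [0, 0, 0]
  ],
  "twist": [
    [0, 0, 0],
    [0, 0, 0],
    [0, 0, 0],
    [0, 0, 0],
    [0, 0, 0],
    [0, 0, 0],
    [0, 0, 0],
    [0, 0, 0]
  ],
  "fingers": 70
}}

```text
time: 35.78
ee_pos: [0.5539, -0.0937, 0.0467]
tool_rot: [-2.126, -2.313, -0.0]
force: [-0.2, -0.7, 0.2]
finger_gap: 0.0666
```

Emit:
{"method": "drive_tool", "body": {
  "dp": [
    [0, 0, -0.2],
    [0, 0, -0.5],
    [0, 0, -1.0],
    [0, 0, -1.6],
    [0, 0, -2.2],
    [0, 0, -2.6],
    [0, 0, -2.8],
    [0, 0, -2.8]
  ],
  "twist": [
    [0, 0, 0],
    [0, 0, 0],
    [0, 0, 0],
    [0, 0, 0],
    [0, 0, 0],
    [0, 0, 0],
    [0, 0, 0],
    [0, 0, 0]
  ]
}}

```text
time: 36.78
ee_pos: [0.554, -0.0937, 0.1874]
tool_rot: [2.125, 2.312, 0.001]
force: [0.4, 0.6, -0.4]
finger_gap: 0.0663
```

```bash
python3 - <<'E'
from h import *
s,p,im=snap('wrist','w12');print(s["time"],s["ee_pos"],s["force"],s["finger_gap"])
_,q,im2=snap('scene','s12')
print(models.recognise("wrist","carriage")[:2]);print(models.recognise("scene","latch_bolt")[:2])
u=proj(p,[.554,-.0963,.1])[0].astype(int);x,y=max(u[0]-80,0),max(u[1]-90,0)
A=cv2.resize(im[y:y+160,x:x+160],(400,400),interpolation=cv2.INTER_CUBIC)
w=proj(q,[.554,-.0963,.08])[0].astype(int)
B=cv2.resize(im2[w[1]-35:w[1]+35,w[0]-35:w[0]+35],(400,400),interpolation=cv2.INTER_CUBIC)
cv2.imwrite("pics/fin.png",np.hstack([A,B])[:,:,::-1])
E
```

```text
36.775 [ 0.554  -0.0937  0.1874] [ 0.3985  0.5822 -0.4199] 0.06626879756554543
[{'extent': [264.6, 180.8, 299.0, 217.5], 'score': 0.59}]
[]
```

View pics/fin.png

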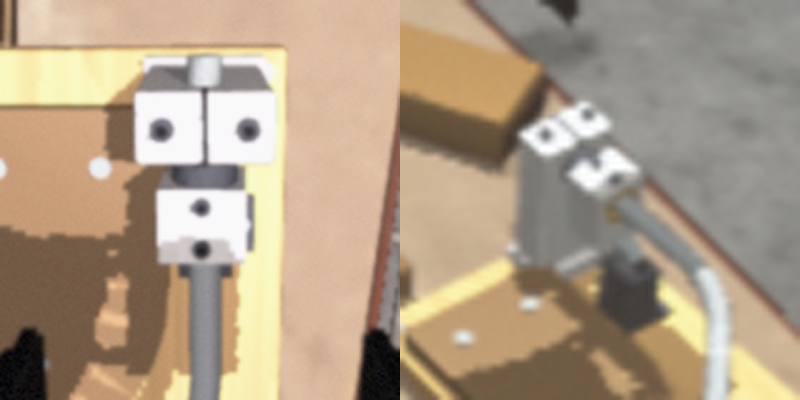

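The final view shows the carriage upright at (200,220), tight against the collar and post, with the latch housing showing just behind it. The gripper is well clear, so I'm handing in.

```bash
python3 -c "
from rig import order
print(order.close_job())"
```

```text
the job is handed in; nothing more can be done
None
```

The carriage is home on the rod: it was threaded from the free end, turned through both bends, pushed against the stop, released, and the job handed in at about 37 s. The highest wrist force I read was about 8 N, against the stop; readings came only at the end of each move.

- **Latch:** its upward push of about 4 N vanished about 3 mm before the stop, which I took as the latch snapping up. The bolt itself wasn't visible at the end (the network found no latch), and I did not tug the carriage back to test it.
- **Stop:** contact measured 7.5 N with the bore at about 253.5 mm along my fitted rod; the pictures had put home at about 254 mm.
- **Final picture:** the carriage stands upright against the collar, with the gripper open and clear. I did not re-measure the loose things, but the arm was kept well above or away from them.

**What disagreed:** the first grasp closed on nothing. The fingertips seemed to be about 25 mm higher than the reported tool position, so I gripped lower and took all heights from that grip. Later heights and forces fitted this.

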